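# Fill the gold tray with truffles and case it

## Task

Pack this box of truffles: draw the empty gold tray right out of the red clear-topped case onto the bench and, using the scoop, never your fingers, move every truffle from the stock tub into it. Then slide the filled tray back fully home into the case, so that its tab end is flush with the mouth. Leave the scoop standing upright on its blue mat and do not disturb the jar, mug or ribbon spool.

Things in the scene. Friction and masses are not known exactly. Their poses are not given: they have to be found in the camera images.
- truffle0: foil-wrapped round truffle, a ball 34 mm in diameter, 20 g, slippery (friction 0.25), rolls down slopes above 10 degrees, comes to rest on the level; origin at its centre; starts in the tub; absent (None) if this start has fewer truffles
- truffle1: foil-wrapped round truffle, a ball 34 mm in diameter, 20 g, slippery (friction 0.25), rolls down slopes above 10 degrees, comes to rest on the level; origin at its centre; starts in the tub; absent (None) if this start has fewer truffles
- truffle2: foil-wrapped round truffle, a ball 34 mm in diameter, 20 g, slippery (friction 0.25), rolls down slopes above 10 degrees, comes to rest on the level; origin at its centre; starts in the tub; absent (None) if this start has fewer truffles
- truffle3: foil-wrapped round truffle, a ball 34 mm in diameter, 20 g, slippery (friction 0.25), rolls down slopes above 10 degrees, comes to rest on the level; origin at its centre; starts in the tub; absent (None) if this start has fewer truffles
- truffle4: foil-wrapped round truffle, a ball 34 mm in diameter, 20 g, slippery (friction 0.25), rolls down slopes above 10 degrees, comes to rest on the level; origin at its centre; starts in the tub; absent (None) if this start has fewer truffles
- truffle5: foil-wrapped round truffle, a ball 34 mm in diameter, 20 g, slippery (friction 0.25), rolls down slopes above 10 degrees, comes to rest on the level; origin at its centre; starts in the tub; absent (None) if this start has fewer truffles
- truffle6: foil-wrapped round truffle, a ball 34 mm in diameter, 20 g, slippery (friction 0.25), rolls down slopes above 10 degrees, comes to rest on the level; origin at its centre; starts in the tub; absent (None) if this start has fewer truffles
- truffle7: foil-wrapped round truffle, a ball 34 mm in diameter, 20 g, slippery (friction 0.25), rolls down slopes above 10 degrees, comes to rest on the level; origin at its centre; starts in the tub; absent (None) if this start has fewer truffles
- tub: narrow open stock tub fixed to the bench, clear sides, white ends, x -220 to +135 mm, 94 mm wide (y), walls 85 mm high; origin at bench level on its middle line, z up. Inside 86 mm wide (y -43 to +43). The floor is a ramp at the near end, then level 6 mm above the bench
- tub_ramp (a point): foot of the ramp in the tub (x = -125, y = 0, z = 6 mm in its frame): from the near end wall (inner face x = -215, floor 39 mm above the bench) a straight ramp falls along +x at 0.35 rad to this point; from here the floor is level to x = +85. Truffles roll off the ramp onto the level part
- tub_corner (a point): far corner inside the tub (x = +85, y = 0, z = 6 mm in its frame), where the floor meets the far end wall; that wall leans outward (away along +x, 32 degrees off vertical), its top 83 mm high
- scoop: aluminium hand scoop, 180 g, blue grip, starts standing on the mat. Pan 56 mm long (x), 74 mm wide (y), flat floor 2 mm thick; origin at the centre of the pan's underside, z up, +x towards the open front lip (x = +28), back wall (x = -28) 42 mm high; side walls 36 mm high in the rear half (x -28 to +4), 16 mm further forward, none in the last 8 mm
- scoop_grip (a point): point in the scoop's grip, to be pinched across y from above; x = -40, y = 0, z = 98 mm in the scoop's frame. The grip is an upright bar 16 mm thick (y), 26 mm deep (x), leaning 7 degrees backward off the back wall; starting 42 mm up; its top is 133 mm above the pan's underside at x = -44 mm
- scoop_lip (a point): middle of the scoop's front lip, on its underside (x = +28 mm)
- mat: blue mat fixed to the bench, 130 x 130 mm, 4 mm thick; origin at the centre of its underside
- tray: loose open gold tray, 250 g, starts empty and nearly fully inside the case, 150 mm long (x), 120 mm wide (y), 38 mm high, walls and floor 3 mm; origin at the centre of its underside, z up. An upright gold tab stands on its -x end: 14 mm thick (y), x from -105 to -75 mm, top 60 mm above the bench
- tray_tab (a point): point in the tray's tab at x = -92, y = 0, z = 45 mm in the tray's frame; pinch it across y
- case: red case with a clear top, fixed, the bench is its floor; origin at bench level in the middle of its open mouth, +x pointing into it. Inside 126 mm wide (y), 44 mm high, 152 mm deep with a closed back; outside 134 mm wide, 47 mm high. Fully in, the tray's tab end is flush with the mouth (tray origin about x = +75) and the tab stays outside
- jar: amber jar, 60 mm wide, 100 mm high, bystander; origin at the centre of its underside
- mug: white mug, 80 mm wide, 90 mm high, bystander; origin at the centre of its underside
- spool: red ribbon spool lying flat, 70 mm wide, 40 mm high, bystander; origin at the centre of its underside
Mind the look-alikes: they are no part of the job. What is shaped like the case but green is not meant.

How it is judged:
By the outcome, as a careful person would: the job done as asked, in the order asked, and still so for the second after the job is handed in, with the robot touching nothing.
Of truffle0, truffle1, truffle2, truffle3, truffle4, truffle5, truffle6, truffle7 only 6 to 8 are there at a start; the rules pass over those that are not, and their reading is None.
At some moment in a run one of tray may be knocked a few centimetres aside while the robot is not near it.
It also fails if it takes over 210 s, if anything falls off the work surface, if the arm or the gripper's body presses on something with over 40 N, if the wrist force passes 120 N, or if a joint passes its speed limit or range.

## Robot

A 6-joint arm with a two-finger parallel gripper is mounted at the origin on the work surface. World frame = base frame: x ahead of the robot, y to its left, z up, the work surface at z = 0. Lengths are in m, angles in rad, forces in N, time in s.
With the tool pointing down it reaches from about 0.25 to 0.725 m from the base axis. Payload 4 kg.
Tool frame: the origin (TCP) lies at the very end of the fingers, on their centre line; the grasp point (between the pads) lies 19 mm behind it; z points along the fingers, y is the line along which they close (so a half turn about z gives the same grasp; the last joint's range is limited). The gripper opens to 85 mm and grips with 20 to 120 N. Pads are 22 mm wide; open, the fingers measure 114 mm over their backs; the gripper's body (76 mm by 85 mm) begins 54 mm behind the grasp point. The pads swing forward as they close: fully open they stand 13 mm farther back than shut.
Start: joints at [-1.299, 0.241, 0.005, 1.335, 0, 1.571], TCP at [0.134, -0.482, 0.231] pointing down, gripper open.
Joint ranges: [-2.72, 2.72], [-1.05, 1.87], [-1.09, 1.28], [-1.99, 2.15], [-1.42, 1.44], [-3.14, 3.14]. Speed limits (rad/s): [2.79, 2.79, 3.14, 3.14, 3.14, 3.14].

## Interface

Orientations are given as a unit quaternion [x, y, z, w].
In Python, from workcell import monitor, viewer, job gives the robot as it stands.
- The arm moves only by the tool arm_command, never from a script. Its argument "increments" is a list of rows, each an object of numbers: "dx", "dy", "dz": the shift along the tool's x, y, z in cm; "wx", "wy", "wz": the turn, a rotation vector about the tool's x, y, z in rad; "grip": the finger opening in cm, from 0 to 8.54. In form: [{"dx": .., "dy": .., "dz": .., "wx": .., "wy": .., "wz": .., "grip": ..}, ...]. A call has 1 to 10 rows; each row is the pose to reach, as a shift and turn from the pose commanded when the call began, along the tool's axes at that moment; what a row does not reach only later rows make up. A row lasts 1/10 s, in which the tool goes at most 50 mm and 8.59 degrees, less where a joint would pass 70% of its speed; a pose out of reach is approached as far as the arm can. A call with a gripper value outside its range is refused whole. The fingers move at their own pace and stop on an object; the grip force is fixed at half the most. Time passes only in rows, so rows that repeat a pose let the fingers close. It gives the time, the measured TCP pose, the force, the opening and the grip force at its end, in the units of the state.
- monitor.get_obs(): the state, without advancing time (a new reading comes with each control period).
- viewer.camera(name): name is "scene" or "top"; returns (picture, depth): 400x640x3 uint8, red, green, blue; 400x640 float32, m along the optical axis (not along the pixel's ray), 0 where there is no reading.
- viewer.get_calibration(name): a dict with "fovy" (degrees; the focal length in pixels is half the picture's height over the tangent of half this angle, whatever the lens; pixels are square), "cx", "cy" (the principal point, pixels), "dist_coeffs" ([k1, k2, p1, p2, k3] as OpenCV has them; the pictures are not rectified), "view" (4x4, takes a point from world to camera coordinates). Camera axes: x right, y up, looking along -z (the intrinsics and any distortion apply to the point x, -y, -z); pixel columns grow to the right and rows downward; lengths in m; the calibration is good to about 2 mm. A picture is of the moment at which its call begins. get_calibration takes no time and is no camera call.
- job.job_done(): hands the job in; it is judged then, once.
The state is a dict: "clock": time; "joint_pos": joint angles; "joint_vel": joint speeds; "tau": joint torques, N m; "eef_pos": TCP position; "tool_rot": TCP orientation; "ft_force": force on the tool from outside, world axes, zero at the start; "ft_torque": the same for the moment, N m; "grip_width": finger opening in m; "grasp_force": force on a finger pad.
Only numpy, scipy, OpenCV 4.12 (cv2) and the standard library are available. Lean on these libraries where they do the work, as an engineer would, in place of code of your own. Each camera call takes 0.05 s, during which the arm holds its last target. There are 200 camera calls.

## Working session

There is one attempt and no reset: what is moved stays moved. The work goes in short steps, Python scripts to look and compute and a tool call to move; the robot and the scene stay as the last step left them, time stands still between calls to the robot, and variables do not carry over. Pictures are saved under pics/ and viewed, at most 14 in all, crops included, and the job is handed in when it is done.

Besides the shell and the picture viewer there is one more tool, called after ">>>" by a JSON object that holds its "op" and its "data". arm_command: Moves the arm, as the interface text tells. Its arguments: {"type":"object","properties":{"increments":{"type":"array","items":{"type":"object","properties":{"dx":{"type":"number"},"dy":{"type":"number"},"dz":{"type":"number"},"wx":{"type":"number"},"wy":{"type":"number"},"wz":{"type":"number"},"grip":{"type":"number"}}}}},"required":["increments"]}

```bash
mkdir -p pics
cat > h.py <<'E'
import numpy as np, cv2
from workcell import monitor, viewer, job
from scipy.spatial.transform import Rotation as R
def cam(n):
    p,d=viewer.camera(n); return p,d
def unproj(n,u,v,d):
    c=viewer.get_calibration(n); f=200/np.tan(np.radians(c['fovy'])/2)
    K=np.array([[f,0,c['cx']],[0,f,c['cy']],[0,0,1]])
    uv=np.stack([np.ravel(u),np.ravel(v)],-1).astype(float).reshape(-1,1,2)
    q=cv2.undistortPoints(uv,K,np.array(c['dist_coeffs'],float)).reshape(-1,2)
    d=np.ravel(d); P=np.stack([q[:,0]*d,-q[:,1]*d,-d,np.ones_like(d)],-1)
    return (P@np.linalg.inv(np.array(c['view'])).T)[:,:3]
def full(n,d):
    v,u=np.mgrid[:400,:640]; P=unproj(n,u,v,d).reshape(400,640,3); P[d<=0]=np.nan; return P
def proj(n,X):
    c=viewer.get_calibration(n); f=200/np.tan(np.radians(c['fovy'])/2)
    K=np.array([[f,0,c['cx']],[0,f,c['cy']],[0,0,1]])
    X=np.atleast_2d(X); V=np.array(c['view']); Q=(np.c_[X,np.ones(len(X))]@V.T)[:,:3]*[1,-1,-1]
    return cv2.projectPoints(Q,np.zeros(3),np.zeros(3),K,np.array(c['dist_coeffs'],float))[0].reshape(-1,2)
def save(f,p,crop=None,s=1):
    if crop: p=p[crop[1]:crop[3],crop[0]:crop[2]]
    cv2.imwrite('pics/'+f,cv2.resize(p[:,:,::-1],None,fx=s,fy=s,interpolation=cv2.INTER_CUBIC))
E
python3 - <<'E'
from h import *
for n in('scene','top'):
    p,d=cam(n); np.savez(n+'0.npz',p=p,d=d); save(n+'0.png',p,s=1.25)
    c=viewer.get_calibration(n); print(n,c['fovy'],c['dist_coeffs'],-np.array(c['view'])[:3,:3].T@np.array(c['view'])[:3,3])
print(monitor.get_obs())
E
```

```text
scene 51.58282251271931 [-0.11034582  0.          0.          0.          0.        ] [1.08507855 0.5657369  0.700602  ]
top 56.478825709203576 [-0.07725185  0.          0.          0.          0.        ] [ 0.29223688 -0.0611903   1.06089388]
{'clock': 0.1, 'joint_pos': array([-1.29898433e+00,  2.41321237e-01,  3.88411544e-03,  1.33523052e+00,
       -2.33651051e-05,  1.57079053e+00]), 'joint_vel': array([ 1.54753917e-03, -1.28193577e-03,  1.92263683e-03,  1.51274551e-05,
        3.88222295e-04, -9.76118797e-04]), 'tau': array([-5.55202641e-04, -3.73139048e+01,  2.53009576e+01,  1.08502209e-02,
       -3.72991587e-05, -1.43415861e-05]), 'eef_pos': array([ 0.13407999, -0.48110005,  0.2305198 ]), 'tool_rot': array([ 9.90778158e-01,  1.35490836e-01, -1.38342503e-04, -9.25447272e-04]), 'ft_force': array([-0.39983084,  0.49717061, -0.44018556]), 'ft_torque': array([-0.00726092,  0.04547301, -0.03600548]), 'grasp_force': 0.0, 'grip_width': 0.08553438303505906}
```

View pics/top0.png

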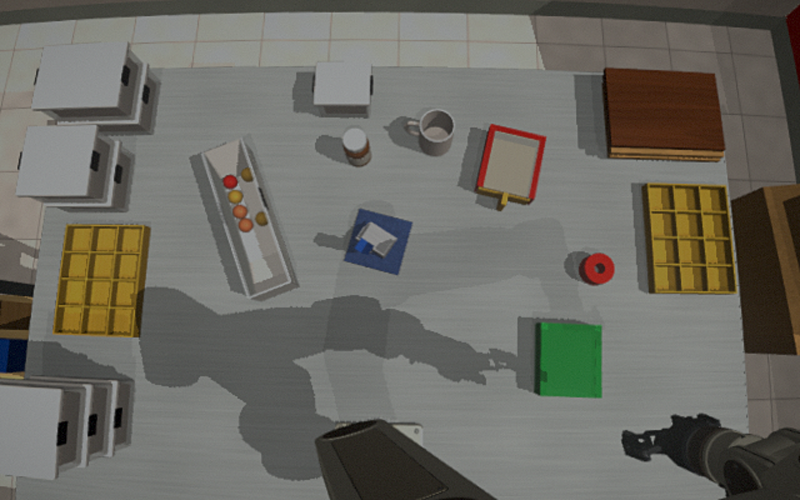

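View pics/scene0.png

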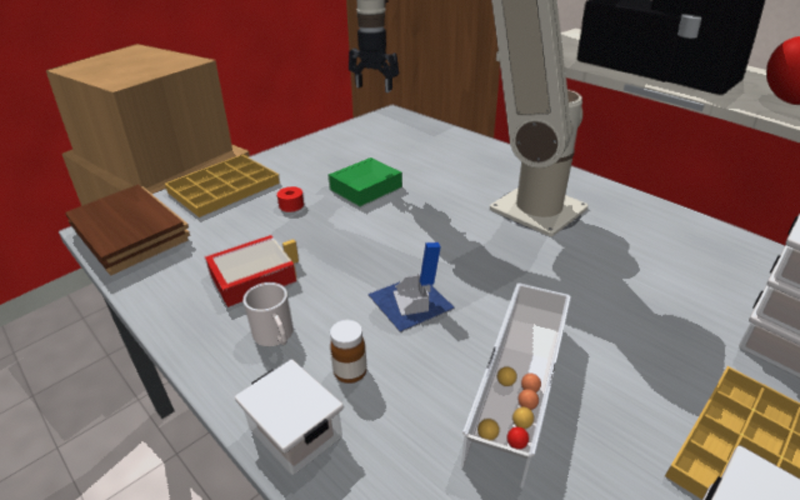

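Top view (800x500 picture): red case with clear top at (510,165), tab at (503,200), mouth towards the robot. The green look-alike at (570,360) isn't meant. The tub runs from (215,148) to (270,290) with 6 truffles visible, near end with the ramp at (270,285). The scoop is at (375,240) on the mat, jar at (355,147), mug at (436,132) and spool at (597,268). Next, enlarged crops for measuring.

Run:
```python
from h import *
z=np.load('top0.npz');p=z['p']
a=cv2.resize(p[85:175,365:455],(400,400),interpolation=cv2.INTER_CUBIC)
b=cv2.resize(p[160:225,270:335],(400,400),interpolation=cv2.INTER_CUBIC)
c=cv2.resize(p[100:245,155:240],(0,0),fx=4,fy=4)[:580]
cv2.imwrite('pics/c1.png',np.hstack([a,b])[:,:,::-1])
P=full('top',z['d'])
c=cv2.resize(p[100:245,150:245],(0,0),fx=4,fy=4,interpolation=cv2.INTER_CUBIC)
cv2.imwrite('pics/c2.png',c[:,:,::-1])
import colorsys
hsv=cv2.cvtColor(p,cv2.COLOR_RGB2HSV)
def seg(name,m,roi):
    M=np.zeros((400,640),bool);M[roi[1]:roi[3],roi[0]:roi[2]]=1
    M&=m&~np.isnan(P[...,2]); X=P[M]; 
    print(name,M.sum(),'min',X.min(0).round(3),'max',X.max(0).round(3),'med',np.median(X,0).round(3)); return X,M
H,S,V=hsv[...,0],hsv[...,1],hsv[...,2]
X,M=seg('matblue',(H>100)&(H<130)&(S>90)&(P[...,2]<.012),(265,155,340,225))
r=cv2.minAreaRect((X[:,:2]*1000).astype(np.float32)); print('mat rect',r)
X,M=seg('grip',(H>100)&(H<130)&(S>90)&(P[...,2]>.03),(265,155,340,225))
i=np.argsort(X[:,2]); print('grip top',X[i[-15:]].mean(0), 'low',X[i[:15]].mean(0))
X,M=seg('case',((H<8)|(H>172))&(S>120)&(P[...,2]>.03),(365,85,455,175))
r=cv2.minAreaRect((X[:,:2]*1000).astype(np.float32)); print('case rect',r, cv2.boxPoints(r).round(0).tolist())
X,M=seg('tab',(H>15)&(H<35)&(S>120)&(P[...,2]>.02),(365,130,455,175)); print(X[X[:,2]>.05].mean(0))
X,M=seg('tub',(P[...,2]>.06)&(P[...,2]<.1),(150,100,245,245))
r=cv2.minAreaRect((X[:,:2]*1000).astype(np.float32)); print('tub rect',r, cv2.boxPoints(r).round(0).tolist())
for u,v in((230,181),(247,174),(235,197),(240,212),(246,225),(262,218)):
    print('truf',P[int(v/1.25),int(u/1.25)])
```

```text
matblue 1178 min [ 0.426 -0.064 -0.004] max [0.578 0.085 0.009] med [ 0.494 -0.005  0.003]
mat rect ((502.4903259277344, 9.554214477539062), (126.6124496459961, 127.07786560058594), 75.88482666015625)
grip 122 min [0.454 0.02  0.038] max [0.481 0.05  0.141] med [0.468 0.032 0.134]
grip top [0.47028051 0.03635079 0.13873316] low [0.47092828 0.02601227 0.05467863]
case 649 min [ 0.599 -0.377  0.033] max [ 0.778 -0.214  0.054] med [ 0.712 -0.298  0.047]
case rect ((688.7364501953125, -295.6409912109375), (134.579833984375, 156.677490234375), 77.25624084472656) [[597.0, -344.0], [750.0, -379.0], [780.0, -247.0], [627.0, -213.0]]
tab 163 min [ 0.579 -0.335  0.021] max [ 0.624 -0.22   0.063] med [ 0.603 -0.273  0.037]
[ 0.59303754 -0.27293328  0.05889341]
tub 1369 min [0.358 0.187 0.06 ] max [0.72  0.408 0.09 ] med [0.546 0.311 0.082]
tub rect ((540.2623901367188, 299.3249816894531), (357.3758850097656, 102.45556640625), 22.029054641723633) [[355.0, 280.0], [394.0, 185.0], [725.0, 319.0], [687.0, 414.0]]
truf [0.63566651 0.35620837 0.03707217]
truf [0.65082399 0.31857424 0.03771915]
truf [0.59522213 0.33928951 0.04134417]
truf [0.56092323 0.32633935 0.03691523]
truf [0.52896216 0.31252346 0.0358697 ]
truf [0.54625421 0.27513334 0.03860059]
```

View pics/c1.png

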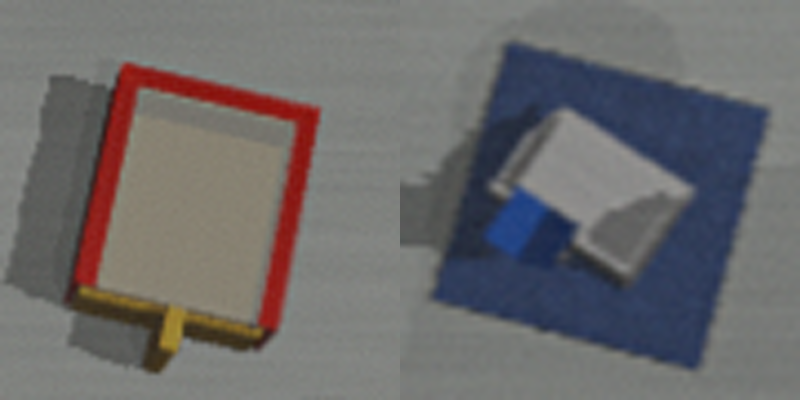

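View pics/c2.png

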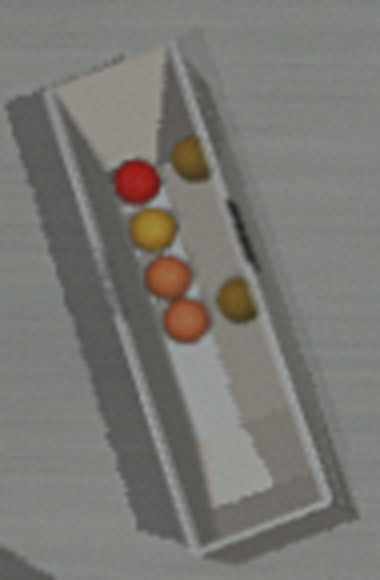

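Only one red clear-topped case fits, at (510,165) in the top view; its tab is at (503,200) and the crop confirms the colour. The scoop's front faces about -35°. Its back wall and grip are at lower left, crop pixel (520,225). There are 6 truffles. I'll draw the tray first, so I'm moving to the tab.

>>> {"op": "arm_command", "data": {"increments": [{"dx": 5, "dy": -0.8, "wz": -0.15}, {"dx": 10, "dy": -1.6, "wz": -0.3}, {"dx": 15, "dy": -2.4, "wz": -0.45}, {"dx": 20, "dy": -3.2, "wz": -0.6}, {"dx": 25, "dy": -4, "wz": -0.75}, {"dx": 30, "dy": -4.8, "wz": -0.9}, {"dx": 35, "dy": -5.6, "wz": -1.05}, {"dx": 40, "dy": -6.4, "wz": -1.2}, {"dx": 45, "dy": -7.2, "wz": -1.35}, {"dx": 49.6, "dy": -7.8, "wz": -1.5}]}}

```text
validation failed for argument at $.in...
```

```bash
cat >> h.py <<'E'
def Rdown(psi,tilt=0):
    """tool down, tool x at world heading psi (deg), then turned tilt (deg) about tool y"""
    return R.from_euler('z',psi,degrees=True)*R.from_euler('x',180,degrees=True)*R.from_euler('y',tilt,degrees=True)
def plan(pos,rot,p0=None,r0=None):
    o=monitor.get_obs(); p0=o['eef_pos'] if p0 is None else np.array(p0); r0=R.from_quat(o['tool_rot']) if r0 is None else r0
    d=r0.inv().apply(np.array(pos)-p0)*100; w=(r0.inv()*rot).as_rotvec()
    print('d cm',d.round(2),'w',w.round(3),'rows',round(max(np.linalg.norm(d)/5,np.degrees(np.linalg.norm(w))/8.59),1))
def st():
    o=monitor.get_obs(); r=R.from_quat(o['tool_rot']); x=r.apply([1,0,0]); z=r.apply([0,0,1])
    print('t',round(o['clock'],2),'tcp',o['eef_pos'].round(4),'psi',np.degrees(np.arctan2(x[1],x[0])).round(1),'z',z.round(3),'j',np.degrees(o['joint_pos']).round(0),'f',o['ft_force'].round(1),'w',round(o['grip_width'],4),'g',round(o['grasp_force'],1))
E
python3 - <<'E'
from h import *
st(); plan([.591,-.2725,.12],Rdown(167.3))
z=np.load('top0.npz');P=full('top',z['d'])
# spool / jar / mug / tub details
for n,(u,v) in dict(spool=(597,268),jar=(355,147),mug=(436,132)).items():
    q=P[int(v/1.25)-25:int(v/1.25)+25,int(u/1.25)-25:int(u/1.25)+25].reshape(-1,3);q=q[(q[:,2]>.02)];print(n,q.mean(0).round(3))
d=R.from_euler('z',-22.04,degrees=True); L=d.apply(P.reshape(-1,3)-[.5797,.3152,0]).reshape(P.shape)
m=(abs(L[...,0])<.3)&(abs(L[...,1])<.09)
for x in np.arange(-.23,.15,.03):
    k=m&(abs(L[...,0]-x)<.012)&(L[...,2]>.075); q=L[k]
    a=q[q[:,1]>0,1];b=q[q[:,1]<0,1]; print(round(x,3),len(a),len(b),np.median(a).round(4) if len(a) else None,np.median(b).round(4) if len(b) else None)
k=m&(L[...,2]>.075);q=L[k];q=q[abs(q[:,1])<.03];print('near',np.median(q[q[:,0]<-.15],0).round(4),'far',np.median(q[q[:,0]>.05],0).round(4))
for u,v in((230,181),(247,174),(235,197),(240,212),(246,225),(262,218)): print(L[int(v/1.25),int(u/1.25)].round(3))
E
```

```text
t 0.1 tcp [ 0.1341 -0.4811  0.2305] psi 15.6 z [-0.001  0.002 -1.   ] j [-74.  14.   0.  77.  -0.  90.] f [-0.4  0.5 -0.4] w 0.0855 g 0.0
d cm [49.62 -7.81 11.07] w [-1.000e-03 -2.000e-03 -2.648e+00] rows 17.7
spool [ 0.44  -0.487  0.038]
jar [0.703 0.059 0.081]
mug [ 0.754 -0.113  0.061]
-0.23 16 19 0.0312 -0.0249
-0.2 34 28 0.0448 -0.0485
-0.17 35 28 0.0439 -0.0471
-0.14 34 26 0.0438 -0.0474
-0.11 31 27 0.0453 -0.0473
-0.08 26 25 0.0443 -0.0474
-0.05 30 26 0.0452 -0.0465
-0.02 27 22 0.0458 -0.047
0.01 26 26 0.0447 -0.0475
0.04 29 22 0.0441 -0.047
0.07 26 26 0.0452 -0.047
0.1 25 24 0.0457 -0.0464
0.13 60 54 0.0258 -0.0251
near [-0.2175 -0.0009  0.0837] far [0.1301 0.001  0.0796]
[0.067 0.017 0.037]
[ 0.067 -0.024  0.038]
[0.023 0.017 0.041]
[-0.013  0.017  0.037]
[-0.048  0.017  0.036]
[-0.046 -0.025  0.039]
```

>>> {"op": "arm_command", "data": {"increments": [{"dx": 49.6, "dy": -7.8, "dz": 0, "wx": 0, "wy": 0, "wz": -2.648, "grip": 8.5}, {"dx": 49.6, "dy": -7.8, "dz": 0, "wx": 0, "wy": 0, "wz": -2.648, "grip": 8.5}, {"dx": 49.6, "dy": -7.8, "dz": 0, "wx": 0, "wy": 0, "wz": -2.648, "grip": 8.5}, {"dx": 49.6, "dy": -7.8, "dz": 0, "wx": 0, "wy": 0, "wz": -2.648, "grip": 8.5}, {"dx": 49.6, "dy": -7.8, "dz": 0, "wx": 0, "wy": 0, "wz": -2.648, "grip": 8.5}, {"dx": 49.6, "dy": -7.8, "dz": 0, "wx": 0, "wy": 0, "wz": -2.648, "grip": 8.5}, {"dx": 49.6, "dy": -7.8, "dz": 0, "wx": 0, "wy": 0, "wz": -2.648, "grip": 8.5}, {"dx": 49.6, "dy": -7.8, "dz": 0, "wx": 0, "wy": 0, "wz": -2.648, "grip": 8.5}, {"dx": 49.6, "dy": -7.8, "dz": 0, "wx": 0, "wy": 0, "wz": -2.648, "grip": 8.5}, {"dx": 49.6, "dy": -7.8, "dz": 0, "wx": 0, "wy": 0, "wz": -2.648, "grip": 8.5}]}}

```text
clock: 1.1
eef_pos: [0.5906, -0.2729, 0.2307]
tool_rot: [0.63, 0.776, -0.0, -0.0]
ft_force: [0.8, -0.4, -0.0]
grip_width: 0.085
grasp_force: 0.0
```

```bash
python3 -c "
from h import *
st(); plan([.591,-.2725,.12],Rdown(167.3))"
```

```text
t 1.1 tcp [ 0.5906 -0.2729  0.2307] psi 101.9 z [-0.001  0.    -1.   ] j [-25.  32.  27.  85.  -0.  53.] f [ 0.8 -0.4 -0. ] w 0.085 g 0.0
d cm [ 0.03  0.06 11.07] w [-1.000e-03 -1.000e-03 -1.142e+00] rows 7.6
```

>>> {"op": "arm_command", "data": {"increments": [{"dx": 0, "dy": 0.06, "dz": 11, "wx": 0, "wy": 0, "wz": -1.142, "grip": 8.5}, {"dx": 0, "dy": 0.06, "dz": 11, "wx": 0, "wy": 0, "wz": -1.142, "grip": 8.5}, {"dx": 0, "dy": 0.06, "dz": 11, "wx": 0, "wy": 0, "wz": -1.142, "grip": 8.5}, {"dx": 0, "dy": 0.06, "dz": 11, "wx": 0, "wy": 0, "wz": -1.142, "grip": 8.5}, {"dx": 0, "dy": 0.06, "dz": 11, "wx": 0, "wy": 0, "wz": -1.142, "grip": 8.5}, {"dx": 0, "dy": 0.06, "dz": 11, "wx": 0, "wy": 0, "wz": -1.142, "grip": 8.5}, {"dx": 0, "dy": 0.06, "dz": 11, "wx": 0, "wy": 0, "wz": -1.142, "grip": 8.5}, {"dx": 0, "dy": 0.06, "dz": 11, "wx": 0, "wy": 0, "wz": -1.142, "grip": 8.5}, {"dx": 0, "dy": 0.06, "dz": 11, "wx": 0, "wy": 0, "wz": -1.142, "grip": 8.5}]}}

```text
clock: 2.0
eef_pos: [0.5894, -0.2739, 0.1206]
tool_rot: [0.114, 0.994, 0.0, -0.001]
ft_force: [-0.1, -0.5, -0.1]
grip_width: 0.0849
grasp_force: 0.0
```

>>> {"op": "arm_command", "data": {"increments": [{"dx": 0, "dy": 0, "dz": 2.5, "wx": 0, "wy": 0, "wz": 0, "grip": 8.5}, {"dx": 0, "dy": 0, "dz": 5, "wx": 0, "wy": 0, "wz": 0, "grip": 8.5}, {"dx": 0, "dy": 0, "dz": 7.5, "wx": 0, "wy": 0, "wz": 0, "grip": 8.5}, {"dx": 0, "dy": 0, "dz": 9.4, "wx": 0, "wy": 0, "wz": 0, "grip": 8.5}, {"dx": 0, "dy": 0, "dz": 9.4, "wx": 0, "wy": 0, "wz": 0, "grip": 8.5}, {"dx": 0, "dy": 0, "dz": 9.4, "wx": 0, "wy": 0, "wz": 0, "grip": 8.5}]}}

```text
clock: 2.6
eef_pos: [0.5895, -0.274, 0.0271]
tool_rot: [0.114, 0.993, 0.0, -0.001]
ft_force: [1.0, 0.1, 0.3]
grip_width: 0.0854
grasp_force: 0.0
```

```bash
python3 -c "
from h import *
st(); p,d=cam('scene'); save('s1.png',p,(150,120,290,260),4)"
```

```text
t 2.6 tcp [ 0.5895 -0.274   0.0271] psi 166.9 z [-0.001  0.001 -1.   ] j [-25.  39.   8.  59.   0. -12.] f [1.  0.1 0.3] w 0.0854 g 0.0
```

View pics/s1.png

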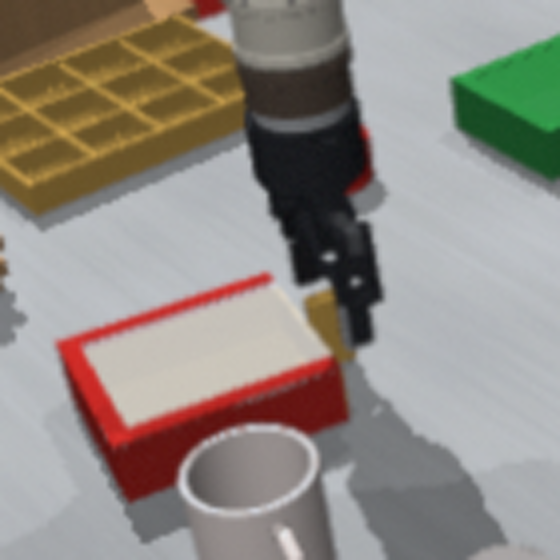

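The gold tab at (330,315) stands between the open fingers. Closing, then drawing the tray out.

>>> {"op": "arm_command", "data": {"increments": [{"dx": 0, "dy": 0, "dz": 0, "wx": 0, "wy": 0, "wz": 0, "grip": 0}, {"dx": 0, "dy": 0, "dz": 0, "wx": 0, "wy": 0, "wz": 0, "grip": 0}, {"dx": 0, "dy": 0, "dz": 0, "wx": 0, "wy": 0, "wz": 0, "grip": 0}, {"dx": 0, "dy": 0, "dz": 0, "wx": 0, "wy": 0, "wz": 0, "grip": 0}, {"dx": 0, "dy": 0, "dz": 0, "wx": 0, "wy": 0, "wz": 0, "grip": 0}, {"dx": 0, "dy": 0, "dz": 0, "wx": 0, "wy": 0, "wz": 0, "grip": 0}, {"dx": 0, "dy": 0, "dz": 0, "wx": 0, "wy": 0, "wz": 0, "grip": 0}, {"dx": 0, "dy": 0, "dz": 0, "wx": 0, "wy": 0, "wz": 0, "grip": 0}]}}

```text
clock: 3.45
eef_pos: [0.59, -0.274, 0.0278]
tool_rot: [0.114, 0.994, 0.0, 0.0]
ft_force: [-1.1, 1.8, 3.9]
grip_width: 0.0133
grasp_force: 59.5
```

>>> {"op": "arm_command", "data": {"increments": [{"dx": 1, "dy": 0, "dz": 0, "wx": 0, "wy": 0, "wz": 0, "grip": 0}, {"dx": 2.5, "dy": 0, "dz": 0, "wx": 0, "wy": 0, "wz": 0, "grip": 0}, {"dx": 4, "dy": 0, "dz": 0, "wx": 0, "wy": 0, "wz": 0, "grip": 0}, {"dx": 5.5, "dy": 0, "dz": 0, "wx": 0, "wy": 0, "wz": 0, "grip": 0}, {"dx": 7, "dy": 0, "dz": 0, "wx": 0, "wy": 0, "wz": 0, "grip": 0}, {"dx": 8.5, "dy": 0, "dz": 0, "wx": 0, "wy": 0, "wz": 0, "grip": 0}]}}

```text
clock: 4.05
eef_pos: [0.5077, -0.2554, 0.0277]
tool_rot: [0.114, 0.994, -0.0, 0.001]
ft_force: [2.3, -0.6, 1.7]
grip_width: 0.013
grasp_force: 59.4
```

```bash
python3 -c "
from h import *
st()"
```

```text
t 4.05 tcp [ 0.5077 -0.2554  0.0277] psi 166.9 z [ 0.003 -0.001 -1.   ] j [-27.  31.  -7.  52.   0. -14.] f [ 2.3 -0.6  1.7] w 0.013 g 59.4
```

>>> {"op": "arm_command", "data": {"increments": [{"dx": 1.5, "dy": 0, "dz": 0, "wx": 0, "wy": 0, "wz": 0, "grip": 0}, {"dx": 3, "dy": 0, "dz": 0, "wx": 0, "wy": 0, "wz": 0, "grip": 0}, {"dx": 4.5, "dy": 0, "dz": 0, "wx": 0, "wy": 0, "wz": 0, "grip": 0}, {"dx": 6, "dy": 0, "dz": 0, "wx": 0, "wy": 0, "wz": 0, "grip": 0}, {"dx": 7.5, "dy": 0, "dz": 0, "wx": 0, "wy": 0, "wz": 0, "grip": 0}, {"dx": 9, "dy": 0, "dz": 0, "wx": 0, "wy": 0, "wz": 0, "grip": 0}, {"dx": 10, "dy": 0, "dz": 0, "wx": 0, "wy": 0, "wz": 0, "grip": 0}, {"dx": 10.5, "dy": 0, "dz": 0, "wx": 0, "wy": 0, "wz": 0, "grip": 0}, {"dx": 10.5, "dy": 0, "dz": 0, "wx": 0, "wy": 0, "wz": 0, "grip": 0}]}}

```text
clock: 4.95
eef_pos: [0.4044, -0.2314, 0.0277]
tool_rot: [0.114, 0.993, -0.0, 0.0]
ft_force: [-1.7, -0.2, 6.8]
grip_width: 0.0133
grasp_force: 60.1
```

>>> {"op": "arm_command", "data": {"increments": [{"dx": 0, "dy": 0, "dz": 0, "wx": 0, "wy": 0, "wz": 0, "grip": 8.5}, {"dx": 0, "dy": 0, "dz": 0, "wx": 0, "wy": 0, "wz": 0, "grip": 8.5}, {"dx": 0, "dy": 0, "dz": 0, "wx": 0, "wy": 0, "wz": 0, "grip": 8.5}, {"dx": 0, "dy": 0, "dz": 0, "wx": 0, "wy": 0, "wz": 0, "grip": 8.5}, {"dx": 0, "dy": 0, "dz": 0, "wx": 0, "wy": 0, "wz": 0, "grip": 8.5}, {"dx": 0, "dy": 0, "dz": -3, "wx": 0, "wy": 0, "wz": 0, "grip": 8.5}, {"dx": 0, "dy": 0, "dz": -8, "wx": 0, "wy": 0, "wz": 0, "grip": 8.5}, {"dx": 0, "dy": 0, "dz": -13, "wx": 0, "wy": 0, "wz": 0, "grip": 8.5}, {"dx": 0, "dy": 0, "dz": -18, "wx": 0, "wy": 0, "wz": 0, "grip": 8.5}, {"dx": 0, "dy": 0, "dz": -20, "wx": 0, "wy": 0, "wz": 0, "grip": 8.5}]}}

```text
clock: 5.95
eef_pos: [0.4066, -0.2323, 0.2326]
tool_rot: [0.114, 0.994, -0.002, 0.004]
ft_force: [1.7, 0.1, -0.4]
grip_width: 0.0849
grasp_force: 0.0
```

Run:
```python
from h import *
st()
z=np.load('top0.npz');P=full('top',z['d']);p=z['p']
hsv=cv2.cvtColor(p,cv2.COLOR_RGB2HSV);H,S=hsv[...,0],hsv[...,1]
roi=np.zeros(H.shape,bool);roi[160:225,270:335]=1
top=roi&(H>100)&(H<130)&(S>90)&(P[...,2]>.128)
print('top',top.sum(),P[top].mean(0),cv2.minAreaRect((P[top][:,:2]*1e3).astype(np.float32)))
pan=roi&(S<70)&(P[...,2]>.004)&(P[...,2]<.06)
q=P[pan];print('pan',len(q),q.mean(0),cv2.minAreaRect((q[:,:2]*1e3).astype(np.float32)))
# fit heading: scoop frame from grip top
for h in range(-45,-20,3):
    d=R.from_euler('z',h,degrees=True); o=P[top].mean(0)-d.apply([-.044,0,.133])
    l=d.inv().apply(q-o); print(h,o.round(4),np.percentile(l,[2,98],axis=0)[:,:2].round(3).tolist())
```

```text
t 5.95 tcp [ 0.4066 -0.2323  0.2326] psi 167.0 z [ 0.007 -0.004 -1.   ] j [-30.  10.  -5.  75.  -0. -17.] f [ 1.7  0.1 -0.4] w 0.0849 g 0.0
top 71 [0.46747685 0.03647961 0.1358687 ] ((468.5590515136719, 37.04239273071289), (16.821273803710938, 26.986215591430664), 59.67033386230469)
pan 446 [0.50613964 0.01262377 0.01165706] ((505.3358459472656, 7.219169616699219), (177.93760681152344, 181.75721740722656), 88.54647064208984)
-45 [0.4986 0.0054 0.0029] [[-0.062, -0.064], [0.067, 0.079]]
-42 [0.5002 0.007  0.0029] [[-0.06, -0.069], [0.067, 0.076]]
-39 [0.5017 0.0088 0.0029] [[-0.058, -0.073], [0.068, 0.071]]
-36 [0.5031 0.0106 0.0029] [[-0.055, -0.077], [0.068, 0.067]]
-33 [0.5044 0.0125 0.0029] [[-0.055, -0.08], [0.069, 0.063]]
-30 [0.5056 0.0145 0.0029] [[-0.056, -0.083], [0.069, 0.061]]
-27 [0.5067 0.0165 0.0029] [[-0.057, -0.087], [0.068, 0.058]]
-24 [0.5077 0.0186 0.0029] [[-0.059, -0.091], [0.068, 0.055]]
-21 [0.5086 0.0207 0.0029] [[-0.059, -0.094], [0.067, 0.051]]
```

Run:
```python
from h import *
p,d=cam('top');np.savez('top1.npz',p=p,d=d);P=full('top',d)
hsv=cv2.cvtColor(p,cv2.COLOR_RGB2HSV);H,S=hsv[...,0].astype(int),hsv[...,1]
rad=np.hypot(P[...,0]-.504,P[...,1]-.0115)
pan=(rad<.055)&(S<70)&(P[...,2]<.06)
n,lab,stt,c=cv2.connectedComponentsWithStats(pan.astype(np.uint8));k=1+np.argmax(stt[1:,4]);q=P[lab==k]
print('pan',len(q),q.mean(0),cv2.minAreaRect((q[:,:2]*1e3).astype(np.float32)))
hi=q[q[:,2]>.03];print('walls',len(hi),cv2.minAreaRect((hi[:,:2]*1e3).astype(np.float32)))
g=(H>15)&(H<35)&(S>100)&(P[...,0]<.63)&(P[...,0]>.34)&(P[...,1]<-.1)&(P[...,1]>-.42)&(P[...,2]>.028)&(P[...,2]<.046)
q=P[g];r=cv2.minAreaRect((q[:,:2]*1e3).astype(np.float32));print('tray',len(q),r)
t=(H>15)&(H<35)&(S>100)&(P[...,0]<.46)&(P[...,0]>.34)&(P[...,1]<-.1)&(P[...,1]>-.42)&(P[...,2]>.05);print('tab',P[t].mean(0) if t.any() else 0)
save('t1.png',p,(250,80,470,260),3.5)
plan([.475,.031,.233],Rdown(147))
```

```text
pan 507 [0.5069139  0.01208571 0.01069002] ((504.529296875, 18.277725219726562), (83.88399505615234, 69.58360290527344), 56.01959991455078)
walls 58 ((492.5166931152344, 21.62042236328125), (76.28453063964844, 44.784820556640625), 52.58945846557617)
tray 201 ((481.5443115234375, -248.61007690429688), (119.41613006591797, 181.07290649414062), 77.32988739013672)
tab [ 0.41282775 -0.20838053  0.24625093]
d cm [-0.62 27.22  0.03] w [-0.001  0.011  0.348] rows 5.4
```

View pics/t1.png

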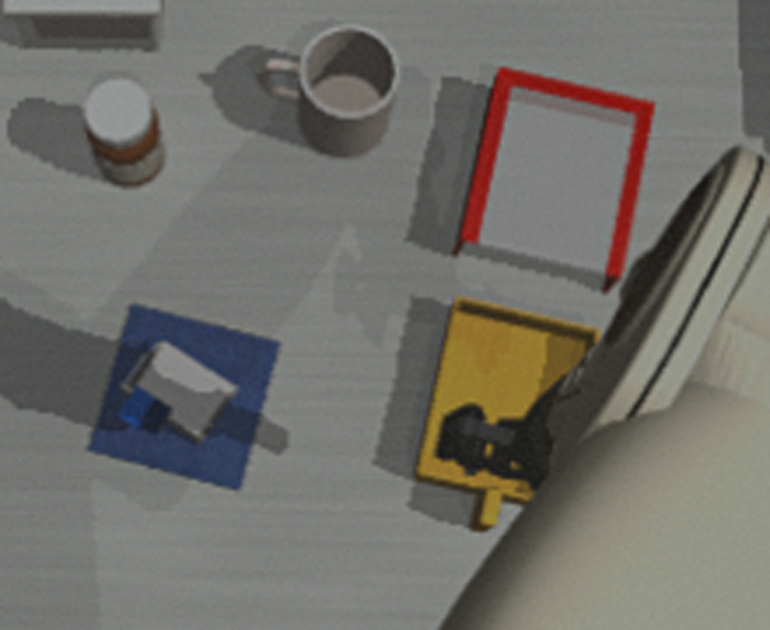

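The gold tray is fully out of the case, at (510,400), about 20 mm clear of the mouth. The scoop on the mat at (180,390) faces up-right. Next is the scoop grip.

Run:
```python
from h import *
plan([.471,.0343,.183],Rdown(146))
```

```text
d cm [-0.1  27.47  5.02] w [-0.001  0.011  0.366] rows 5.6
```

>>> {"op": "arm_command", "data": {"increments": [{"dx": -0.1, "dy": 27.5, "dz": 0, "wx": 0, "wy": 0.01, "wz": 0.366, "grip": 8.5}, {"dx": -0.1, "dy": 27.5, "dz": 0, "wx": 0, "wy": 0.01, "wz": 0.366, "grip": 8.5}, {"dx": -0.1, "dy": 27.5, "dz": 0, "wx": 0, "wy": 0.01, "wz": 0.366, "grip": 8.5}, {"dx": -0.1, "dy": 27.5, "dz": 0, "wx": 0, "wy": 0.01, "wz": 0.366, "grip": 8.5}, {"dx": -0.1, "dy": 27.5, "dz": 0, "wx": 0, "wy": 0.01, "wz": 0.366, "grip": 8.5}, {"dx": -0.1, "dy": 27.5, "dz": 0, "wx": 0, "wy": 0.01, "wz": 0.366, "grip": 8.5}, {"dx": -0.1, "dy": 27.5, "dz": 0, "wx": 0, "wy": 0.01, "wz": 0.366, "grip": 8.5}, {"dx": -0.1, "dy": 27.5, "dz": 0, "wx": 0, "wy": 0.01, "wz": 0.366, "grip": 8.5}]}}

```text
clock: 6.8
eef_pos: [0.4673, 0.0372, 0.2265]
tool_rot: [0.291, 0.957, 0.0, -0.006]
ft_force: [-0.3, 0.8, 0.1]
grip_width: 0.0849
grasp_force: 0.0
```

Run:
```python
from h import *
st();plan([.471,.0343,.083],Rdown(146))
```

```text
t 6.8 tcp [0.4673 0.0372 0.2265] psi 146.1 z [-0.011  0.003 -1.   ] j [ 4. 11. -4. 76.  0. 38.] f [-0.3  0.8  0.1] w 0.0849 g 0.0
d cm [-6.200e-01  1.000e-02  1.435e+01] w [-0.003 -0.011  0.002] rows 2.9
```

>>> {"op": "arm_command", "data": {"increments": [{"dx": -0.3, "dy": 0, "dz": 2, "wx": 0, "wy": -0.01, "wz": 0, "grip": 8.5}, {"dx": -0.3, "dy": 0, "dz": 5, "wx": 0, "wy": -0.01, "wz": 0, "grip": 8.5}, {"dx": -0.3, "dy": 0, "dz": 7, "wx": 0, "wy": -0.01, "wz": 0, "grip": 8.5}, {"dx": -0.3, "dy": 0, "dz": 7, "wx": 0, "wy": -0.01, "wz": 0, "grip": 8.5}, {"dx": -0.3, "dy": 0, "dz": 7, "wx": 0, "wy": -0.01, "wz": 0, "grip": 8.5}, {"dx": -0.3, "dy": 0, "dz": 7, "wx": 0, "wy": -0.01, "wz": 0, "grip": 8.5}]}}

```text
clock: 7.4
eef_pos: [0.4705, 0.0344, 0.1586]
tool_rot: [0.293, 0.956, -0.001, 0.001]
ft_force: [0.2, -0.8, -0.6]
grip_width: 0.0849
grasp_force: 0.0
```

Run:
```python
from h import *
st();plan([.471,.0343,.083],Rdown(146))
```

```text
t 7.4 tcp [0.4705 0.0344 0.1586] psi 145.9 z [ 0.001 -0.002 -1.   ] j [  4.  13. -12.  65.  -0.  38.] f [ 0.2 -0.8 -0.6] w 0.0849 g 0.0
d cm [-0.03  0.03  7.56] w [-0.001  0.002 -0.002] rows 1.5
```

>>> {"op": "arm_command", "data": {"increments": [{"dx": 0, "dy": 0, "dz": 2.5, "wx": 0, "wy": 0, "wz": 0, "grip": 8.5}, {"dx": 0, "dy": 0, "dz": 5, "wx": 0, "wy": 0, "wz": 0, "grip": 8.5}, {"dx": 0, "dy": 0, "dz": 7.5, "wx": 0, "wy": 0, "wz": 0, "grip": 8.5}, {"dx": 0, "dy": 0, "dz": 7.5, "wx": 0, "wy": 0, "wz": 0, "grip": 8.5}, {"dx": 0, "dy": 0, "dz": 7.5, "wx": 0, "wy": 0, "wz": 0, "grip": 8.5}]}}

```text
clock: 7.9
eef_pos: [0.4702, 0.0348, 0.0833]
tool_rot: [0.293, 0.956, -0.001, 0.0]
ft_force: [0.7, 0.2, 0.5]
grip_width: 0.0851
grasp_force: 0.0
```

>>> {"op": "arm_command", "data": {"increments": [{"dx": 0, "dy": 0, "dz": 0, "wx": 0, "wy": 0, "wz": 0, "grip": 0}, {"dx": 0, "dy": 0, "dz": 0, "wx": 0, "wy": 0, "wz": 0, "grip": 0}, {"dx": 0, "dy": 0, "dz": 0, "wx": 0, "wy": 0, "wz": 0, "grip": 0}, {"dx": 0, "dy": 0, "dz": 0, "wx": 0, "wy": 0, "wz": 0, "grip": 0}, {"dx": 0, "dy": 0, "dz": 0, "wx": 0, "wy": 0, "wz": 0, "grip": 0}, {"dx": 0, "dy": 0, "dz": 0, "wx": 0, "wy": 0, "wz": 0, "grip": 0}, {"dx": 0, "dy": 0, "dz": 0, "wx": 0, "wy": 0, "wz": 0, "grip": 0}, {"dx": 0, "dy": 0, "dz": 0, "wx": 0, "wy": 0, "wz": 0, "grip": 0}]}}

```text
clock: 8.7
eef_pos: [0.4698, 0.0351, 0.0826]
tool_rot: [0.292, 0.956, -0.001, 0.0]
ft_force: [-1.0, 0.9, 3.0]
grip_width: 0.0153
grasp_force: 61.5
```

Run:
```python
from h import *
st();p,d=cam('scene');save('s2.png',p,(280,180,380,280),5)
```

```text
t 8.7 tcp [0.4698 0.0351 0.0826] psi 146.0 z [-0.    -0.001 -1.   ] j [  4.  18. -18.  54.  -0.  38.] f [-1.   0.9  3. ] w 0.0153 g 61.5
```

View pics/s2.png

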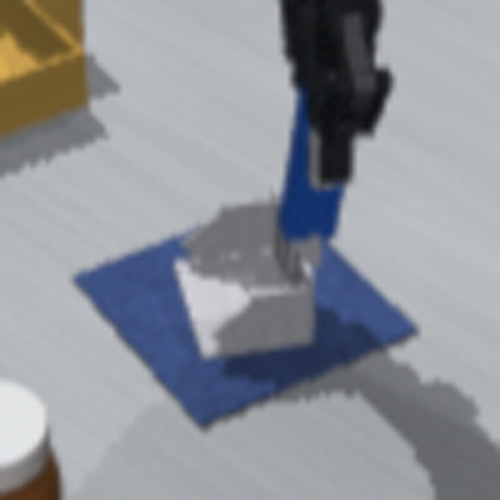

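The scoop is held squarely: blue grip at (310,170) between the pads, pan flat on the mat. Lifting it and planning the move to the tub.

>>> {"op": "arm_command", "data": {"increments": [{"dx": 0, "dy": 0, "dz": -1, "wx": 0, "wy": 0, "wz": 0, "grip": 0}, {"dx": 0, "dy": 0, "dz": -4, "wx": 0, "wy": 0, "wz": 0, "grip": 0}, {"dx": 0, "dy": 0, "dz": -8, "wx": 0, "wy": 0, "wz": 0, "grip": 0}, {"dx": 0, "dy": 0, "dz": -12, "wx": 0, "wy": 0, "wz": 0, "grip": 0}, {"dx": 0, "dy": 0, "dz": -15, "wx": 0, "wy": 0, "wz": 0, "grip": 0}, {"dx": 0, "dy": 0, "dz": -15, "wx": 0, "wy": 0, "wz": 0, "grip": 0}, {"dx": 0, "dy": 0, "dz": -15, "wx": 0, "wy": 0, "wz": 0, "grip": 0}, {"dx": 0, "dy": 0, "dz": -15, "wx": 0, "wy": 0, "wz": 0, "grip": 0}]}}

```text
clock: 9.55
eef_pos: [0.4684, 0.035, 0.2307]
tool_rot: [0.293, 0.956, -0.002, -0.002]
ft_force: [0.4, 0.6, -2.8]
grip_width: 0.0155
grasp_force: 60.9
```

```bash
cat >> h.py <<'E'
TCP_IN=np.array([-.041,0,.0786])   # TCP in scoop frame
TUB=np.array([.5797,.3152,0]); RT=R.from_euler('z',22.04,degrees=True)
def scoop(lip,h,t):
    """lip world pos, heading deg, tilt deg (+ lip down) -> tcp pos, rot"""
    S=R.from_euler('z',h,degrees=True)*R.from_euler('y',t,degrees=True)
    return np.array(lip)+S.apply(TCP_IN-[.028,0,0]), Rdown(h+180,t)
def tub(x,y,z): return TUB+RT.apply([x,y-.001,z])
def chain(lst):
    p=r=None
    for a in lst: plan(*a,p,r); p,r=a
E
python3 - <<'E'
from h import *
st()
chain([scoop(tub(-.076,0,.145),22,4),scoop(tub(-.076,0,.0065),22,4),scoop(tub(.045,0,.0065),22,4)])
E
```

```text
t 9.55 tcp [0.4684 0.035  0.2307] psi 146.0 z [-0.004 -0.002 -1.   ] j [ 4. 11. -4. 76. -0. 38.] f [ 0.4  0.6 -2.8] w 0.0155 g 60.9
d cm [14.15 17.84  0.21] w [ 0.032  0.06  -0.978] rows 6.5
d cm [-0.97 -0.   13.82] w [0. 0. 0.] rows 2.8
d cm [-1.207e+01  1.000e-02 -8.400e-01] w [0. 0. 0.] rows 2.4
```

>>> {"op": "arm_command", "data": {"increments": [{"dx": 14.15, "dy": 17.84, "dz": 0.2, "wx": 0.032, "wy": 0.06, "wz": -0.978, "grip": 0}, {"dx": 14.15, "dy": 17.84, "dz": 0.2, "wx": 0.032, "wy": 0.06, "wz": -0.978, "grip": 0}, {"dx": 14.15, "dy": 17.84, "dz": 0.2, "wx": 0.032, "wy": 0.06, "wz": -0.978, "grip": 0}, {"dx": 14.15, "dy": 17.84, "dz": 0.2, "wx": 0.032, "wy": 0.06, "wz": -0.978, "grip": 0}, {"dx": 14.15, "dy": 17.84, "dz": 0.2, "wx": 0.032, "wy": 0.06, "wz": -0.978, "grip": 0}, {"dx": 14.15, "dy": 17.84, "dz": 0.2, "wx": 0.032, "wy": 0.06, "wz": -0.978, "grip": 0}, {"dx": 14.15, "dy": 17.84, "dz": 0.2, "wx": 0.032, "wy": 0.06, "wz": -0.978, "grip": 0}, {"dx": 14.15, "dy": 17.84, "dz": 0.2, "wx": 0.032, "wy": 0.06, "wz": -0.978, "grip": 0}, {"dx": 14.15, "dy": 17.84, "dz": 0.2, "wx": 0.032, "wy": 0.06, "wz": -0.978, "grip": 0}, {"dx": 14.15, "dy": 17.84, "dz": 0.2, "wx": 0.032, "wy": 0.06, "wz": -0.978, "grip": 0}]}}

```text
clock: 10.55
eef_pos: [0.4519, 0.2617, 0.2292]
tool_rot: [-0.19, 0.981, -0.007, -0.033]
ft_force: [0.2, 0.5, -1.4]
grip_width: 0.0152
grasp_force: 60.8
```

Run:
```python
from h import *
st()
p,d=cam('top'); save('t2.png',p,(140,90,260,250),3.6)
chain([scoop(tub(-.076,0,.0065),22,4),scoop(tub(.045,0,.0065),22,4)])
```

```text
t 10.55 tcp [0.4519 0.2617 0.2292] psi -158.1 z [-0.063 -0.027 -0.998] j [30. 20.  8. 82.  0.  8.] f [ 0.2  0.5 -1.4] w 0.0152 g 60.8
d cm [-0.85  0.09 13.95] w [-0.001  0.002 -0.001] rows 2.8
d cm [-1.207e+01  1.000e-02 -8.400e-01] w [0. 0. 0.] rows 2.4
```

View pics/t2.png

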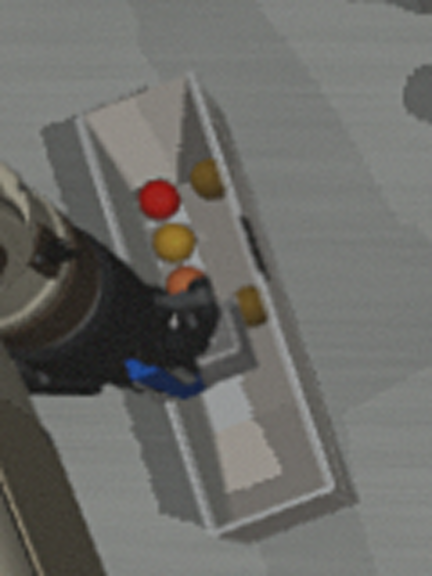

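The scoop hangs over the tub behind the truffles: grip at (165,378), pan at (225,350). Descending.

>>> {"op": "arm_command", "data": {"increments": [{"dx": -0.2, "dy": 0.09, "dz": 3, "wx": 0, "wy": 0, "wz": 0, "grip": 0}, {"dx": -0.4, "dy": 0.09, "dz": 6, "wx": 0, "wy": 0, "wz": 0, "grip": 0}, {"dx": -0.6, "dy": 0.09, "dz": 9, "wx": 0, "wy": 0, "wz": 0, "grip": 0}, {"dx": -0.8, "dy": 0.09, "dz": 12, "wx": 0, "wy": 0, "wz": 0, "grip": 0}, {"dx": -0.85, "dy": 0.09, "dz": 13.3, "wx": 0, "wy": 0, "wz": 0, "grip": 0}, {"dx": -0.85, "dy": 0.09, "dz": 13.3, "wx": 0, "wy": 0, "wz": 0, "grip": 0}, {"dx": -0.85, "dy": 0.09, "dz": 13.3, "wx": 0, "wy": 0, "wz": 0, "grip": 0}]}}

```text
clock: 11.3
eef_pos: [0.4518, 0.2627, 0.0971]
tool_rot: [-0.191, 0.981, -0.007, -0.032]
ft_force: [0.4, 0.3, -1.8]
grip_width: 0.0157
grasp_force: 60.8
```

Run:
```python
from h import *
st()
chain([scoop(tub(-.076,0,.006),22,4),scoop(tub(.045,0,.006),22,4)])
```

```text
t 11.3 tcp [0.4518 0.2627 0.0971] psi -158.0 z [-0.061 -0.026 -0.998] j [30. 25. -5. 64.  0.  8.] f [ 0.4  0.3 -1.8] w 0.0157 g 60.8
d cm [ 0.06 -0.02  0.79] w [-0.001  0.003 -0.   ] rows 0.2
d cm [-1.207e+01  1.000e-02 -8.400e-01] w [0. 0. 0.] rows 2.4
```

>>> {"op": "arm_command", "data": {"increments": [{"dx": 0, "dy": 0, "dz": 0.4, "wx": 0, "wy": 0, "wz": 0, "grip": 0}, {"dx": 0, "dy": 0, "dz": 0.7, "wx": 0, "wy": 0, "wz": 0, "grip": 0}, {"dx": 0, "dy": 0, "dz": 0.8, "wx": 0, "wy": 0, "wz": 0, "grip": 0}, {"dx": 0, "dy": 0, "dz": 0.8, "wx": 0, "wy": 0, "wz": 0, "grip": 0}, {"dx": 0, "dy": 0, "dz": 0.8, "wx": 0, "wy": 0, "wz": 0, "grip": 0}]}}

```text
clock: 11.8
eef_pos: [0.4513, 0.2627, 0.0891]
tool_rot: [-0.191, 0.981, -0.007, -0.032]
ft_force: [0.5, 0.2, -0.9]
grip_width: 0.0155
grasp_force: 61.1
```

Run:
```python
from h import *
st()
chain([scoop(tub(.045,0,.006),22,4)])
```

```text
t 11.8 tcp [0.4513 0.2627 0.0891] psi -158.0 z [-0.061 -0.026 -0.998] j [30. 25. -6. 63.  0.  8.] f [ 0.5  0.2 -0.9] w 0.0155 g 61.1
d cm [-12.01  -0.04  -0.81] w [-0.001  0.004  0.   ] rows 2.4
```

>>> {"op": "arm_command", "data": {"increments": [{"dx": -1, "dy": 0, "dz": -0.06, "wx": 0, "wy": 0, "wz": 0, "grip": 0}, {"dx": -2, "dy": 0, "dz": -0.13, "wx": 0, "wy": 0, "wz": 0, "grip": 0}, {"dx": -3, "dy": 0, "dz": -0.2, "wx": 0, "wy": 0, "wz": 0, "grip": 0}, {"dx": -4, "dy": 0, "dz": -0.27, "wx": 0, "wy": 0, "wz": 0, "grip": 0}, {"dx": -5, "dy": 0, "dz": -0.33, "wx": 0, "wy": 0, "wz": 0, "grip": 0}, {"dx": -6, "dy": 0, "dz": -0.4, "wx": 0, "wy": 0, "wz": 0, "grip": 0}, {"dx": -7, "dy": 0, "dz": -0.47, "wx": 0, "wy": 0, "wz": 0, "grip": 0}, {"dx": -8, "dy": 0, "dz": -0.54, "wx": 0, "wy": 0, "wz": 0, "grip": 0}, {"dx": -9, "dy": 0, "dz": -0.6, "wx": 0, "wy": 0, "wz": 0, "grip": 0}]}}

```text
clock: 12.7
eef_pos: [0.5343, 0.2963, 0.0893]
tool_rot: [-0.191, 0.981, -0.007, -0.034]
ft_force: [-7.5, -3.5, 7.5]
grip_width: 0.0154
grasp_force: 62.2
```

Run:
```python
from h import *
st()
for i,n in enumerate(('top','scene')):
    p,d=cam(n)
    if i==0: a=cv2.resize(p[90:230,150:250],(400,560),interpolation=cv2.INTER_CUBIC)
    else: b=cv2.resize(p[220:370,360:460],(373,560),interpolation=cv2.INTER_CUBIC)
save('m3.png',np.hstack([a,b]))
chain([scoop(tub(.045,0,.006),22,4)])
```

```text
t 12.7 tcp [0.5343 0.2963 0.0893] psi -158.0 z [-0.063 -0.027 -0.998] j [29. 34. 10. 70.  0.  7.] f [-7.5 -3.5  7.5] w 0.0154 g 62.2
d cm [-2.86 -0.04 -0.22] w [-0.001  0.005  0.   ] rows 0.6
```

View pics/m3.png

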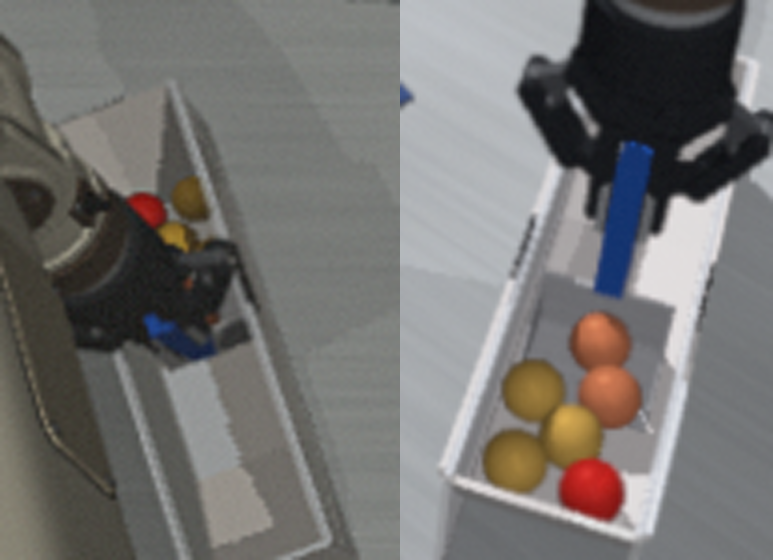

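Scene view (right half): one orange ball (600,340) lies in the pan, the second (610,395) and a gold one are riding in, all six bunched at the far wall. Pushing on gently, then tipping the lip up.

>>> {"op": "arm_command", "data": {"increments": [{"dx": -0.6, "dy": 0, "dz": -0.06, "wx": 0, "wy": 0, "wz": 0, "grip": 0}, {"dx": -1.2, "dy": 0, "dz": -0.12, "wx": 0, "wy": 0, "wz": 0, "grip": 0}, {"dx": -1.8, "dy": 0, "dz": -0.18, "wx": 0, "wy": 0, "wz": 0, "grip": 0}, {"dx": -2.2, "dy": 0, "dz": -0.22, "wx": 0, "wy": 0, "wz": 0, "grip": 0}, {"dx": -2.2, "dy": 0, "dz": -0.22, "wx": 0, "wy": 0, "wz": 0, "grip": 0}]}}

```text
clock: 13.3
eef_pos: [0.5554, 0.3045, 0.0892]
tool_rot: [-0.191, 0.981, -0.007, -0.033]
ft_force: [-3.0, -1.8, 3.8]
grip_width: 0.0155
grasp_force: 61.7
```

Run:
```python
from h import *
st()
p,d=cam('scene'); save('m4.png',p,(360,220,460,370),3.7)
o=monitor.get_obs(); S=R.from_quat(o['tool_rot'])*R.from_euler('y',180,degrees=True)
lip=o['eef_pos']+S.apply(np.array([.028,0,0])-TCP_IN); print('lip tub',RT.inv().apply(lip-TUB).round(4))
```

```text
t 13.3 tcp [0.5554 0.3045 0.0892] psi -158.0 z [-0.062 -0.027 -0.998] j [29. 37. 14. 71.  0.  7.] f [-3.  -1.8  3.8] w 0.0155 g 61.7
lip tub [ 0.0371 -0.0009  0.0062]
```

View pics/m4.png

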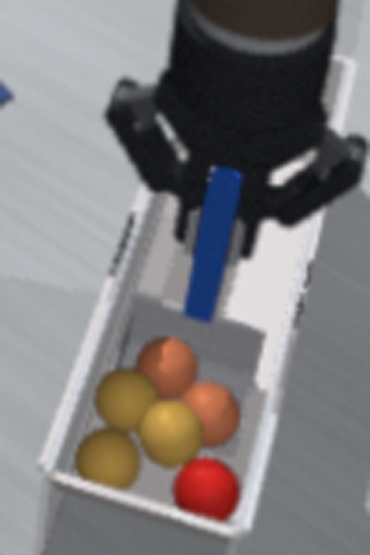

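Three truffles are in the pan and a fourth is on the lip at (170,432). A little more push, then tip back about the heel.

```bash
cat >> h.py <<'E'
def heel(hp,h,t):
    S=R.from_euler('z',h,degrees=True)*R.from_euler('y',t,degrees=True)
    return np.array(hp)+S.apply(TCP_IN-[-.028,0,0]), Rdown(h+180,t)
E
python3 - <<'E'
from h import *
c=scoop(tub(.047,0,.006),22,4)
chain([c]); print('tilt seq rel to that pose')
for x,z,t in ((-.006,.009,-6),(-.004,.0095,-16),(-.002,.010,-26),(0,.012,-32),(0,.03,-32),(-.02,.06,-32),(-.03,.115,-32),(-.03,.14,-32)): plan(*heel(tub(x,0,z),22,t),*c)
E
```

```text
d cm [-1.02 -0.02 -0.07] w [-0.002  0.003  0.   ] rows 0.2
tilt seq rel to that pose
d cm [ 1.05 -0.    0.42] w [-0.    -0.175 -0.   ] rows 1.2
d cm [ 2.12 -0.    0.93] w [ 0.    -0.349 -0.   ] rows 2.3
d cm [ 3.07 -0.    1.65] w [ 0.    -0.524 -0.   ] rows 3.5
d cm [ 3.5  -0.    1.99] w [-0.    -0.628  0.   ] rows 4.2
d cm [ 3.63 -0.    0.2 ] w [-0.    -0.628  0.   ] rows 4.2
d cm [ 5.83 -0.   -2.65] w [-0.    -0.628  0.   ] rows 4.2
d cm [ 7.21 -0.01 -8.07] w [-0.    -0.628  0.   ] rows 4.2
d cm [ 7.390e+00 -1.000e-02 -1.056e+01] w [-0.    -0.628  0.   ] rows 4.2
```

>>> {"op": "arm_command", "data": {"increments": [{"dx": -0.5, "dy": 0, "dz": -0.04, "wx": 0, "wy": 0, "wz": 0, "grip": 0}, {"dx": -1.0, "dy": 0, "dz": -0.08, "wx": 0, "wy": 0, "wz": 0, "grip": 0}, {"dx": -1.0, "dy": 0, "dz": -0.08, "wx": 0, "wy": 0, "wz": 0, "grip": 0}]}}

```text
clock: 13.65
eef_pos: [0.5655, 0.309, 0.0891]
tool_rot: [-0.191, 0.981, -0.007, -0.032]
ft_force: [-0.8, -0.2, -1.2]
grip_width: 0.0153
grasp_force: 61.1
```

Run:
```python
from h import *
st()
c=scoop(tub(.047,0,.006),22,4); chain([c])
for x,z,t in ((-.007,.009,-3),(-.006,.010,-10),(-.005,.014,-17),(-.005,.021,-24),(-.006,.03,-30),(-.008,.045,-32),(-.016,.065,-32),(-.022,.09,-32),(-.025,.12,-32),(-.025,.14,-32)): plan(*heel(tub(x,0,z),22,t),*c)
```

```text
t 13.65 tcp [0.5655 0.309  0.0891] psi -158.0 z [-0.06  -0.025 -0.998] j [28. 38. 16. 72.  0.  6.] f [-0.8 -0.2 -1.2] w 0.0153 g 61.1
d cm [ 0.08 -0.06 -0.01] w [-0.001  0.004  0.001] rows 0.0
d cm [ 0.76 -0.    0.29] w [ 0.    -0.122 -0.   ] rows 0.8
d cm [ 1.58 -0.    0.52] w [ 0.    -0.244 -0.   ] rows 1.6
d cm [ 2.37 -0.    0.55] w [ 0.    -0.367  0.   ] rows 2.4
d cm [ 3.23 -0.    0.4 ] w [ 0.    -0.489 -0.   ] rows 3.3
d cm [ 4.03 -0.    0.05] w [ 0.    -0.593  0.   ] rows 4.0
d cm [ 4.53 -0.   -1.24] w [-0.    -0.628  0.   ] rows 4.2
d cm [ 5.47 -0.   -3.18] w [-0.    -0.628  0.   ] rows 4.2
d cm [ 6.24 -0.   -5.63] w [-0.    -0.628  0.   ] rows 4.2
d cm [ 6.75 -0.01 -8.6 ] w [-0.    -0.628  0.   ] rows 4.2
d cm [ 6.89e+00 -1.00e-02 -1.06e+01] w [-0.    -0.628  0.   ] rows 4.2
```

>>> {"op": "arm_command", "data": {"increments": [{"dx": 0.8, "dy": 0, "dz": 0.27, "wx": 0, "wy": -0.122, "wz": 0, "grip": 0}, {"dx": 1.6, "dy": 0, "dz": 0.5, "wx": 0, "wy": -0.244, "wz": 0, "grip": 0}, {"dx": 2.4, "dy": 0, "dz": 0.54, "wx": 0, "wy": -0.367, "wz": 0, "grip": 0}, {"dx": 3.3, "dy": 0, "dz": 0.4, "wx": 0, "wy": -0.489, "wz": 0, "grip": 0}, {"dx": 4.1, "dy": 0, "dz": 0.05, "wx": 0, "wy": -0.593, "wz": 0, "grip": 0}, {"dx": 4.6, "dy": 0, "dz": -1.2, "wx": 0, "wy": -0.628, "wz": 0, "grip": 0}, {"dx": 5.4, "dy": 0, "dz": -3, "wx": 0, "wy": -0.628, "wz": 0, "grip": 0}, {"dx": 6.2, "dy": 0, "dz": -5.2, "wx": 0, "wy": -0.628, "wz": 0, "grip": 0}, {"dx": 6.7, "dy": 0, "dz": -7.5, "wx": 0, "wy": -0.628, "wz": 0, "grip": 0}, {"dx": 6.9, "dy": 0, "dz": -9.5, "wx": 0, "wy": -0.628, "wz": 0, "grip": 0}]}}

```text
clock: 14.65
eef_pos: [0.5059, 0.285, 0.1895]
tool_rot: [-0.184, 0.943, 0.052, 0.272]
ft_force: [0.3, 0.3, -2.8]
grip_width: 0.0152
grasp_force: 60.7
```

Run:
```python
from h import *
st()
p,d=cam('scene'); save('m5.png',p,(330,170,470,370),3)
```

```text
t 14.65 tcp [0.5059 0.285  0.1895] psi -157.9 z [ 0.494  0.199 -0.847] j [ 32.   4. -28.  26.  -5.   9.] f [ 0.3  0.3 -2.8] w 0.0152 g 60.7
```

View pics/m5.png

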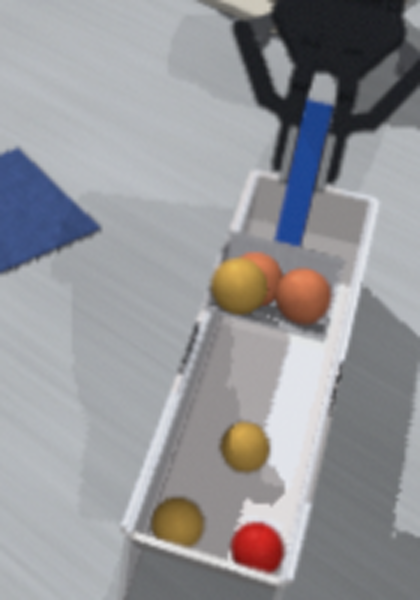

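Scene view: three truffles sit well in the tipped pan (two orange, one gold at (240,285)), three remain in the tub. I'll check the tray pose numerically and plan the transit.

```bash
cat >> h.py <<'E'
def tray():
    p,d=cam('top');P=full('top',d)
    hsv=cv2.cvtColor(p,cv2.COLOR_RGB2HSV);H,S=hsv[...,0].astype(int),hsv[...,1]
    g=(H>15)&(H<35)&(S>100)&(P[...,0]<.72)&(P[...,0]>.3)&(P[...,1]<-.08)&(P[...,1]>-.46)&(P[...,2]>.03)&(P[...,2]<.044)
    q=P[g]; n,lab,stt,c=cv2.connectedComponentsWithStats(cv2.dilate(g.astype(np.uint8),np.ones((3,3))))
    k=1+np.argmax(stt[1:,4]); q=P[(lab==k)&g]
    r=cv2.minAreaRect((q[:,:2]*1e3).astype(np.float32)); a=r[2]-90 if r[2]>45 else r[2]
    Rr=R.from_euler('z',a,degrees=True); l=Rr.inv().apply(q); c=(l.min(0)+l.max(0))/2; L=np.ptp(l[:,0])
    if L>.165: c[0]=l[:,0].max()-.075
    c[2]=0; o=Rr.apply(c)
    print('tray',len(q),'origin',o.round(4),'ang',round(a,2),'size',np.ptp(l,axis=0)[:2].round(3)); return o,a
E
python3 - <<'E'
from h import *
o,a=tray()
f=lambda x,y,z:o+R.from_euler('z',a,degrees=True).apply([x,y,z])
st()
pre=scoop(f(.01,0,.17),a,-32)
plan(*pre)
print('then rel'); 
for z,t in ((.11,-32),(.06,-32),(.045,-20),(.035,-10),(.03,0),(.025,8),(.022,16),(.022,24),(.022,32),(.022,40),(.03,45)): plan(*scoop(f(.01,0,z),a,t),*pre)
E
```

```text
tray 267 origin [ 0.4965 -0.2529  0.    ] ang -12.63 size [0.181 0.121]
t 14.75 tcp [0.5086 0.2866 0.1929] psi -158.0 z [ 0.499  0.202 -0.843] j [ 32.   4. -28.  26.  -5.   9.] f [ 0.6  0.4 -1.8] w 0.0156 g 60.9
d cm [ 23.87 -44.42 -16.12] w [0.324 0.01  0.512] rows 10.6
then rel
d cm [ 3.18 -0.    5.09] w [0. 0. 0.] rows 1.2
d cm [ 5.83 -0.    9.33] w [0. 0. 0.] rows 2.2
d cm [ 4.84 -0.    9.34] w [0.    0.209 0.   ] rows 2.1
d cm [ 3.71 -0.    9.44] w [-0.     0.384 -0.   ] rows 2.6
d cm [ 2.21 -0.    9.41] w [-0.     0.559  0.   ] rows 3.7
d cm [ 1.02 -0.    9.7 ] w [0.    0.698 0.   ] rows 4.7
d cm [-0.28 -0.   10.02] w [ 0.     0.838 -0.   ] rows 5.6
d cm [-1.71 -0.   10.3 ] w [-0.     0.977  0.   ] rows 6.5
d cm [-3.1  -0.   10.76] w [0.    1.117 0.   ] rows 7.5
d cm [-4.4  -0.   11.42] w [0.    1.257 0.   ] rows 8.4
d cm [-5.59 -0.   11.24] w [ 0.     1.344 -0.   ] rows 9.0
```

>>> {"op": "arm_command", "data": {"increments": [{"dx": 0.3, "dy": -0.4, "dz": -0.8, "wx": 0, "wy": 0, "wz": 0.0, "grip": 0}, {"dx": 0.9, "dy": -1.3, "dz": -1.6, "wx": 0.01, "wy": 0, "wz": 0.015, "grip": 0}, {"dx": 1.7, "dy": -2.9, "dz": -2.0, "wx": 0.021, "wy": 0, "wz": 0.033, "grip": 0}, {"dx": 2.7, "dy": -5, "dz": -2.4, "wx": 0.036, "wy": 0, "wz": 0.058, "grip": 0}, {"dx": 4.0, "dy": -7.5, "dz": -3.1, "wx": 0.055, "wy": 0, "wz": 0.086, "grip": 0}, {"dx": 5.4, "dy": -10, "dz": -3.9, "wx": 0.073, "wy": 0.002, "wz": 0.115, "grip": 0}, {"dx": 6.8, "dy": -12.7, "dz": -4.8, "wx": 0.093, "wy": 0.003, "wz": 0.146, "grip": 0}, {"dx": 8.2, "dy": -15.4, "dz": -5.7, "wx": 0.112, "wy": 0.003, "wz": 0.177, "grip": 0}, {"dx": 9.6, "dy": -18, "dz": -6.6, "wx": 0.131, "wy": 0.004, "wz": 0.207, "grip": 0}, {"dx": 11, "dy": -20.5, "dz": -7.5, "wx": 0.15, "wy": 0.005, "wz": 0.236, "grip": 0}]}}

```text
clock: 15.75
eef_pos: [0.4582, 0.0428, 0.1927]
tool_rot: [-0.049, 0.961, 0.012, 0.274]
ft_force: [0.3, -0.2, -1.3]
grip_width: 0.0156
grasp_force: 60.8
```

Run:
```python
from h import *
st();o=np.array([.4965,-.2529,0]);a=-12.63
f=lambda x,y,z:o+R.from_euler('z',a,degrees=True).apply([x,y,z])
plan(*scoop(f(.01,0,.17),a,-32))
```

```text
t 15.75 tcp [0.4582 0.0428 0.1927] psi -174.0 z [ 0.524  0.05  -0.85 ] j [  5. -11. -41.  28.   0.  -1.] f [ 0.3 -0.2 -1.3] w 0.0156 g 60.8
d cm [  6.24 -26.96  -4.62] w [ 0.167 -0.003  0.275] rows 5.6
```

>>> {"op": "arm_command", "data": {"increments": [{"dx": 0.6, "dy": -2.6, "dz": -0.4, "wx": 0.016, "wy": 0, "wz": 0.026, "grip": 0}, {"dx": 1.25, "dy": -5.4, "dz": -0.9, "wx": 0.033, "wy": 0, "wz": 0.055, "grip": 0}, {"dx": 1.9, "dy": -8.1, "dz": -1.4, "wx": 0.05, "wy": 0, "wz": 0.083, "grip": 0}, {"dx": 2.5, "dy": -10.8, "dz": -1.8, "wx": 0.067, "wy": 0, "wz": 0.11, "grip": 0}, {"dx": 3.1, "dy": -13.5, "dz": -2.3, "wx": 0.083, "wy": 0, "wz": 0.137, "grip": 0}, {"dx": 3.75, "dy": -16.2, "dz": -2.8, "wx": 0.1, "wy": 0, "wz": 0.165, "grip": 0}, {"dx": 4.4, "dy": -18.9, "dz": -3.2, "wx": 0.117, "wy": 0, "wz": 0.193, "grip": 0}, {"dx": 5, "dy": -21.6, "dz": -3.7, "wx": 0.134, "wy": 0, "wz": 0.22, "grip": 0}, {"dx": 5.6, "dy": -24, "dz": -4.1, "wx": 0.149, "wy": 0, "wz": 0.245, "grip": 0}, {"dx": 6, "dy": -25.8, "dz": -4.4, "wx": 0.16, "wy": 0, "wz": 0.263, "grip": 0}]}}

```text
clock: 16.75
eef_pos: [0.4111, -0.2209, 0.1993]
tool_rot: [0.1, 0.957, -0.029, 0.273]
ft_force: [-0.0, 1.0, -2.4]
grip_width: 0.0154
grasp_force: 60.8
```

>>> {"op": "arm_command", "data": {"increments": [{"dx": 0.2, "dy": -1, "dz": -0.2, "wx": 0.006, "wy": 0, "wz": 0.01, "grip": 0}, {"dx": 0.2, "dy": -1.1, "dz": -0.2, "wx": 0.007, "wy": 0, "wz": 0.012, "grip": 0}, {"dx": 0.2, "dy": -1.1, "dz": -0.2, "wx": 0.007, "wy": 0, "wz": 0.012, "grip": 0}, {"dx": 0.2, "dy": -1.1, "dz": -0.2, "wx": 0.007, "wy": 0, "wz": 0.012, "grip": 0}]}}

```text
clock: 17.15
eef_pos: [0.4081, -0.2286, 0.2009]
tool_rot: [0.104, 0.956, -0.029, 0.273]
ft_force: [0.3, 0.1, -2.5]
grip_width: 0.0153
grasp_force: 60.8
```

Run:
```python
from h import *
st()
# tray & tub check: which balls are where
p,d=cam('top');P=full('top',d);hsv=cv2.cvtColor(p,cv2.COLOR_RGB2HSV);H,S=hsv[...,0].astype(int),hsv[...,1]
l=RT.inv().apply((P-TUB).reshape(-1,3)).reshape(P.shape)
m=(S>120)&(H<32)&(abs(l[...,1])<.045)&(l[...,0]>-.2)&(l[...,0]<.13)&(l[...,2]>.01)
n,lab,s,c=cv2.connectedComponentsWithStats(m.astype(np.uint8))
for k in range(1,n):
    if s[k,4]>20: print('ball',s[k,4],np.median(l[lab==k],0).round(3))
a=-12.63;o=np.array([.4965,-.2529,0])
f=lambda x,y,z:o+R.from_euler('z',a,degrees=True).apply([x,y,z])
plan(*scoop(f(.01,0,.17),a,-32)); plan(*scoop(f(.01,0,.06),a,-32))
# tray visible part: bounding points in old tray frame
tl=R.from_euler('z',-a,degrees=True).apply((P-o).reshape(-1,3)).reshape(P.shape)
g=(H>15)&(H<35)&(S>100)&(abs(tl[...,0])<.15)&(abs(tl[...,1])<.12)&(tl[...,2]>.03)&(tl[...,2]<.065)
q=tl[g];print(len(q),np.percentile(q,[1,99],axis=0).round(3).tolist())
```

```text
t 17.15 tcp [ 0.4081 -0.2286  0.2009] psi 167.6 z [ 0.516 -0.113 -0.849] j [-38.  -9. -38.  32.  13. -22.] f [ 0.3  0.1 -2.5] w 0.0153 g 60.8
ball 54 [ 0.071 -0.024  0.036]
ball 96 [0.071 0.023 0.033]
ball 83 [-0.009 -0.001  0.034]
d cm [-0.06 -0.45  0.14] w [ 0.003 -0.001  0.004] rows 0.1
d cm [ 5.76 -0.45  9.48] w [ 0.003 -0.001  0.004] rows 2.2
175 [[-0.076, -0.06, 0.03], [0.075, 0.061, 0.042]]
```

>>> {"op": "arm_command", "data": {"increments": [{"dx": 1, "dy": -0.4, "dz": 1.6, "wx": 0, "wy": 0, "wz": 0, "grip": 0}, {"dx": 2.4, "dy": -0.45, "dz": 4, "wx": 0, "wy": 0, "wz": 0, "grip": 0}, {"dx": 4, "dy": -0.45, "dz": 6.6, "wx": 0, "wy": 0, "wz": 0, "grip": 0}, {"dx": 5.2, "dy": -0.45, "dz": 8.5, "wx": 0, "wy": 0, "wz": 0, "grip": 0}, {"dx": 5.75, "dy": -0.45, "dz": 9.5, "wx": 0, "wy": 0, "wz": 0, "grip": 0}, {"dx": 5.75, "dy": -0.45, "dz": 9.5, "wx": 0, "wy": 0, "wz": 0, "grip": 0}]}}

```text
clock: 17.8
eef_pos: [0.4097, -0.2335, 0.0899]
tool_rot: [0.103, 0.956, -0.029, 0.274]
ft_force: [1.5, 0.1, -1.3]
grip_width: 0.0156
grasp_force: 61.0
```

>>> {"op": "arm_command", "data": {"increments": [{"dx": -1, "dy": 0, "dz": 0, "wx": 0, "wy": 0.15, "wz": 0, "grip": 0}, {"dx": -1.6, "dy": 0, "dz": 0.05, "wx": 0, "wy": 0.28, "wz": 0, "grip": 0}, {"dx": -2.5, "dy": 0, "dz": 0.1, "wx": 0, "wy": 0.42, "wz": 0, "grip": 0}, {"dx": -3.6, "dy": 0, "dz": 0.1, "wx": 0, "wy": 0.559, "wz": 0, "grip": 0}, {"dx": -4.2, "dy": 0, "dz": 0.25, "wx": 0, "wy": 0.63, "wz": 0, "grip": 0}, {"dx": -4.8, "dy": 0, "dz": 0.4, "wx": 0, "wy": 0.698, "wz": 0, "grip": 0}, {"dx": -5.4, "dy": 0, "dz": 0.5, "wx": 0, "wy": 0.768, "wz": 0, "grip": 0}, {"dx": -6.1, "dy": 0, "dz": 0.65, "wx": 0, "wy": 0.838, "wz": 0, "grip": 0}, {"dx": -6.8, "dy": 0, "dz": 0.8, "wx": 0, "wy": 0.907, "wz": 0, "grip": 0}, {"dx": -7.5, "dy": 0, "dz": 0.97, "wx": 0, "wy": 0.977, "wz": 0, "grip": 0}]}}

```text
clock: 18.8
eef_pos: [0.4775, -0.2485, 0.1224]
tool_rot: [0.105, 0.972, 0.023, -0.207]
ft_force: [0.7, 0.3, -2.7]
grip_width: 0.0155
grasp_force: 61.0
```

```bash
cat >> h.py <<'E'
def lip():
    o=monitor.get_obs(); S=R.from_quat(o['tool_rot'])*R.from_euler('y',180,degrees=True)
    e=S.as_matrix(); return o['eef_pos']+S.apply(np.array([.028,0,0])-TCP_IN), np.degrees(np.arctan2(e[1,0],e[0,0])), np.degrees(np.arcsin(-e[2,0]))
def trayframe(p,o,a): return R.from_euler('z',-a,degrees=True).apply(np.asarray(p)-o)
E
python3 - <<'E'
from h import *
st();l,h,t=lip();a=-12.63;o=np.array([.4965,-.2529,0])
print(trayframe(l,o,a).round(4),h,t)
f=lambda x,y,z:o+R.from_euler('z',a,degrees=True).apply([x,y,z])
for t in (32,40,46): plan(*scoop(f(.01,0,.022),a,t))
E
```

```text
t 18.8 tcp [ 0.4775 -0.2485  0.1224] psi 167.7 z [-0.398  0.087 -0.913] j [-25.  41.  23.  95.  -5. -11.] f [ 0.7  0.3 -2.7] w 0.0155 g 61.0
[0.0114 0.0003 0.0225] -12.34904172483712 24.047188530339813
d cm [-1.04 -0.02 -0.77] w [-0.002  0.139  0.004] rows 0.9
d cm [-2.32 -0.03 -1.49] w [-0.002  0.278  0.004] rows 1.9
d cm [-3.33 -0.03 -1.9 ] w [-0.003  0.383  0.004] rows 2.6
```

>>> {"op": "arm_command", "data": {"increments": [{"dx": -1.04, "dy": 0, "dz": -0.77, "wx": 0, "wy": 0.139, "wz": 0, "grip": 0}, {"dx": -2.3, "dy": 0, "dz": -1.5, "wx": 0, "wy": 0.278, "wz": 0, "grip": 0}, {"dx": -3.3, "dy": 0, "dz": -1.9, "wx": 0, "wy": 0.383, "wz": 0, "grip": 0}, {"dx": -3.3, "dy": 0, "dz": -1.9, "wx": 0, "wy": 0.383, "wz": 0, "grip": 0}, {"dx": -3.3, "dy": 0, "dz": -1.9, "wx": 0, "wy": 0.383, "wz": 0, "grip": 0}, {"dx": -3.3, "dy": 0, "dz": -1.9, "wx": 0, "wy": 0.383, "wz": 0, "grip": 0}, {"dx": -3.3, "dy": 0, "dz": -1.9, "wx": 0, "wy": 0.383, "wz": 0, "grip": 0}, {"dx": -3.3, "dy": 0, "dz": -1.9, "wx": 0, "wy": 0.383, "wz": 0, "grip": 0}]}}

```text
clock: 19.6
eef_pos: [0.4887, -0.2479, 0.113]
tool_rot: [0.099, 0.921, 0.038, -0.374]
ft_force: [-0.4, -0.6, -1.7]
grip_width: 0.0156
grasp_force: 60.1
```

Run:
```python
from h import *
st();l,h,t=lip();a=-12.63;o=np.array([.4965,-.2529,0])
print(trayframe(l,o,a).round(4),h,t)
f=lambda x,y,z:o+R.from_euler('z',a,degrees=True).apply([x,y,z])
plan(*scoop(f(.0,0,.11),a,46))
```

```text
t 19.6 tcp [ 0.4887 -0.2479  0.113 ] psi 167.6 z [-0.681  0.144 -0.718] j [-23.  63.  52. 123.  -8.  -7.] f [-0.4 -0.6 -1.7] w 0.0156 g 60.1
[-0.0139  0.0027  0.0086] -12.420358839088822 44.14241335378878
d cm [ 5.81 -0.37 -8.47] w [-0.008  0.032  0.002] rows 2.1
```

Run:
```python
from h import *
a=-12.63;o=np.array([.4965,-.2529,0])
f=lambda x,y,z:o+R.from_euler('z',a,degrees=True).apply([x,y,z])
plan(*scoop(f(-.01,0,.03),a,38));plan(*scoop(f(-.01,0,.12),a,20))
```

```text
d cm [ 2.01 -0.32 -1.03] w [-0.008 -0.107  0.003] rows 0.7
d cm [10.09 -0.33 -4.76] w [-0.008 -0.421  0.004] rows 2.8
```

>>> {"op": "arm_command", "data": {"increments": [{"dx": 1, "dy": -0.3, "dz": -0.5, "wx": 0, "wy": -0.05, "wz": 0, "grip": 0}, {"dx": 2, "dy": -0.3, "dz": -1.03, "wx": 0, "wy": -0.107, "wz": 0, "grip": 0}, {"dx": 4.6, "dy": -0.3, "dz": -2.2, "wx": 0, "wy": -0.2, "wz": 0, "grip": 0}, {"dx": 7.3, "dy": -0.3, "dz": -3.5, "wx": 0, "wy": -0.3, "wz": 0, "grip": 0}, {"dx": 10, "dy": -0.3, "dz": -4.8, "wx": 0, "wy": -0.42, "wz": 0, "grip": 0}, {"dx": 10, "dy": -0.3, "dz": -4.8, "wx": 0, "wy": -0.42, "wz": 0, "grip": 0}]}}

```text
clock: 20.2
eef_pos: [0.4484, -0.2423, 0.2249]
tool_rot: [0.106, 0.98, 0.015, -0.168]
ft_force: [-0.1, -0.0, 0.1]
grip_width: 0.0152
grasp_force: 60.2
```

Run:
```python
from h import *
st();a=-12.63;o=np.array([.4965,-.2529,0])
f=lambda x,y,z:o+R.from_euler('z',a,degrees=True).apply([x,y,z])
p,d=cam('top'); b,e=cam('scene')
A=cv2.resize(p[140:270,350:450],(431,560),interpolation=cv2.INTER_CUBIC);B=cv2.resize(b[170:270,170:270],(360,360),interpolation=cv2.INTER_CUBIC)
B=np.vstack([B,np.zeros((200,360,3),np.uint8)]);save('m6.png',np.hstack([A,B]))
mid=scoop(np.array([.56,.02,.17]),5,0)
chain([mid,scoop(tub(-.076,0,.16),22,4)])
```

```text
t 20.2 tcp [ 0.4484 -0.2423  0.2249] psi 167.6 z [-0.327  0.064 -0.943] j [-26.  31.  21.  99.  -5. -12.] f [-0.1 -0.   0.1] w 0.0152 g 60.2
d cm [ 2.38 25.92 -2.42] w [ 0.047 -0.346 -0.298] rows 5.2
d cm [ 1.86 25.06  0.54] w [ 0.01   0.069 -0.297] rows 5.0
```

View pics/m6.png

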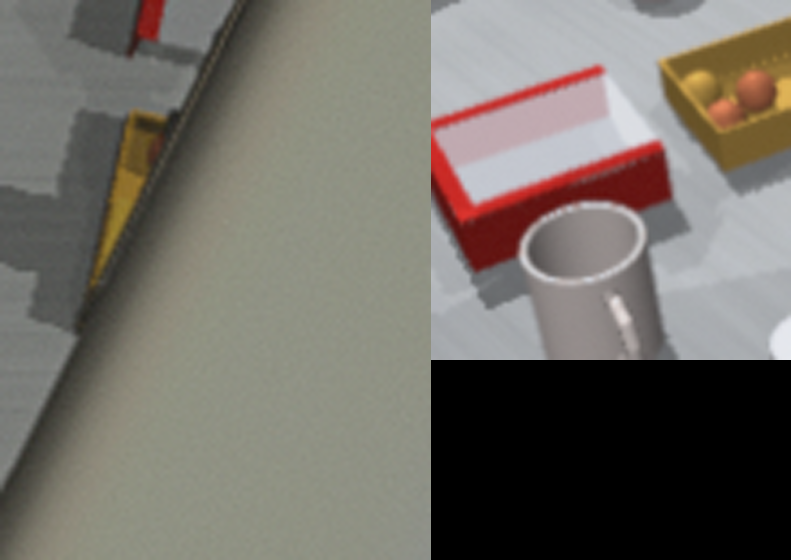

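Scene view: all three poured truffles are in the tray at its far end (700,85), (755,90), (725,115). Back to the tub for the rest.

>>> {"op": "arm_command", "data": {"increments": [{"dx": 2.4, "dy": 25.9, "dz": -2.4, "wx": 0.047, "wy": -0.346, "wz": -0.298, "grip": 0}, {"dx": 2.4, "dy": 25.9, "dz": -2.4, "wx": 0.047, "wy": -0.346, "wz": -0.298, "grip": 0}, {"dx": 2.4, "dy": 25.9, "dz": -2.4, "wx": 0.047, "wy": -0.346, "wz": -0.298, "grip": 0}, {"dx": 2.4, "dy": 25.9, "dz": -2.4, "wx": 0.047, "wy": -0.346, "wz": -0.298, "grip": 0}, {"dx": 2.4, "dy": 25.9, "dz": -2.4, "wx": 0.047, "wy": -0.346, "wz": -0.298, "grip": 0}, {"dx": 2.4, "dy": 25.9, "dz": -2.4, "wx": 0.047, "wy": -0.346, "wz": -0.298, "grip": 0}, {"dx": 2.4, "dy": 25.9, "dz": -2.4, "wx": 0.047, "wy": -0.346, "wz": -0.298, "grip": 0}]}}

```text
clock: 21.0
eef_pos: [0.4918, 0.0159, 0.244]
tool_rot: [-0.046, 0.999, 0.001, -0.004]
ft_force: [-0.0, -1.4, -3.1]
grip_width: 0.0154
grasp_force: 60.1
```

>>> {"op": "arm_command", "data": {"increments": [{"dx": 1.9, "dy": 25, "dz": 0.5, "wx": 0.01, "wy": 0.069, "wz": -0.297, "grip": 0}, {"dx": 1.9, "dy": 25, "dz": 0.5, "wx": 0.01, "wy": 0.069, "wz": -0.297, "grip": 0}, {"dx": 1.9, "dy": 25, "dz": 0.5, "wx": 0.01, "wy": 0.069, "wz": -0.297, "grip": 0}, {"dx": 1.9, "dy": 25, "dz": 0.5, "wx": 0.01, "wy": 0.069, "wz": -0.297, "grip": 0}, {"dx": 1.9, "dy": 25, "dz": 0.5, "wx": 0.01, "wy": 0.069, "wz": -0.297, "grip": 0}, {"dx": 1.9, "dy": 25, "dz": 0.5, "wx": 0.01, "wy": 0.069, "wz": -0.297, "grip": 0}, {"dx": 1.9, "dy": 25, "dz": 0.5, "wx": 0.01, "wy": 0.069, "wz": -0.297, "grip": 0}, {"dx": 1.9, "dy": 25, "dz": 0.5, "wx": 0.01, "wy": 0.069, "wz": -0.297, "grip": 0}]}}

```text
clock: 21.8
eef_pos: [0.4512, 0.2595, 0.2403]
tool_rot: [-0.19, 0.981, -0.006, -0.037]
ft_force: [0.8, 0.1, -1.4]
grip_width: 0.0148
grasp_force: 60.4
```

```bash
cat >> h.py <<'E'
def balls(fr,inv,xr,yr,cam_='top',zmin=.012):
    p,d=cam(cam_);P=full(cam_,d);hsv=cv2.cvtColor(p,cv2.COLOR_RGB2HSV);H,S=hsv[...,0].astype(int),hsv[...,1]
    l=inv.apply((P-fr).reshape(-1,3)).reshape(P.shape)
    m=(S>120)&((H<32)|(H>172))&(l[...,1]>yr[0])&(l[...,1]<yr[1])&(l[...,0]>xr[0])&(l[...,0]<xr[1])&(l[...,2]>zmin)
    n,lab,s,c=cv2.connectedComponentsWithStats(m.astype(np.uint8))
    for k in range(1,n):
        if s[k,4]>15: print(cam_,'ball',s[k,4],np.median(l[lab==k],0).round(3),'px',c[k].round(0),'hue',int(np.median(H[lab==k])))
E
python3 - <<'E'
from h import *
st()
tray()
balls(TUB,RT.inv(),(-.2,.13),(-.045,.045)); balls(TUB,RT.inv(),(-.2,.13),(-.045,.045),'scene')
chain([scoop(tub(-.076,0,.013),22,4),scoop(tub(-.076,0,.0055),22,4)])
E
```

```text
t 21.8 tcp [0.4512 0.2595 0.2403] psi -158.1 z [-0.071 -0.025 -0.997] j [29. 19.  9. 84.  1.  8.] f [ 0.8  0.1 -1.4] w 0.0148 g 60.4
tray 330 origin [ 0.4936 -0.2524  0.    ] ang -13.01 size [0.151 0.121]
top ball 52 [ 0.07  -0.024  0.037] px [197. 138.] hue 20
top ball 95 [0.071 0.023 0.033] px [182. 144.] hue 1
top ball 56 [-0.005 -0.004  0.035] px [198. 164.] hue 20
scene ball 180 [0.005 0.003 0.034] px [412. 317.] hue 20
scene ball 191 [ 0.083 -0.022  0.035] px [389. 344.] hue 20
scene ball 212 [0.084 0.028 0.035] px [415. 352.] hue 1
d cm [-1.12  0.19 14.45] w [ 0.004 -0.004 -0.002] rows 2.9
d cm [-0.05 -0.    0.75] w [0. 0. 0.] rows 0.1
```

>>> {"op": "arm_command", "data": {"increments": [{"dx": -0.3, "dy": 0.19, "dz": 4, "wx": 0, "wy": 0, "wz": 0, "grip": 0}, {"dx": -0.7, "dy": 0.19, "dz": 8, "wx": 0, "wy": 0, "wz": 0, "grip": 0}, {"dx": -1, "dy": 0.19, "dz": 12, "wx": 0, "wy": 0, "wz": 0, "grip": 0}, {"dx": -1.12, "dy": 0.19, "dz": 14.4, "wx": 0, "wy": 0, "wz": 0, "grip": 0}, {"dx": -1.12, "dy": 0.19, "dz": 14.4, "wx": 0, "wy": 0, "wz": 0, "grip": 0}, {"dx": -1.12, "dy": 0.19, "dz": 14.4, "wx": 0, "wy": 0, "wz": 0, "grip": 0}, {"dx": -1.12, "dy": 0.19, "dz": 14.4, "wx": 0, "wy": 0, "wz": 0, "grip": 0}]}}

```text
clock: 22.65
eef_pos: [0.4521, 0.2643, 0.099]
tool_rot: [-0.191, 0.981, -0.004, -0.034]
ft_force: [-0.6, 0.7, -2.2]
grip_width: 0.0154
grasp_force: 60.3
```

Run:
```python
from h import *
st()
chain([scoop(tub(-.076,0,.0055),22,4),scoop(tub(.055,0,.0055),22,4)])
```

```text
t 22.65 tcp [0.4521 0.2643 0.099 ] psi -158.0 z [-0.066 -0.021 -0.998] j [30. 25. -5. 64.  1.  8.] f [-0.6  0.7 -2.2] w 0.0154 g 60.3
d cm [ 0.12 -0.17  1.04] w [0.005 0.001 0.   ] rows 0.2
d cm [-1.307e+01  1.000e-02 -9.100e-01] w [0. 0. 0.] rows 2.6
```

>>> {"op": "arm_command", "data": {"increments": [{"dx": 0.1, "dy": -0.17, "dz": 0.5, "wx": 0, "wy": 0, "wz": 0, "grip": 0}, {"dx": 0.1, "dy": -0.17, "dz": 0.9, "wx": 0, "wy": 0, "wz": 0, "grip": 0}, {"dx": 0.1, "dy": -0.17, "dz": 1.0, "wx": 0, "wy": 0, "wz": 0, "grip": 0}, {"dx": 0.1, "dy": -0.17, "dz": 1.0, "wx": 0, "wy": 0, "wz": 0, "grip": 0}]}}

```text
clock: 23.05
eef_pos: [0.4492, 0.2617, 0.087]
tool_rot: [-0.191, 0.981, -0.005, -0.036]
ft_force: [-0.2, 0.6, -2.7]
grip_width: 0.0153
grasp_force: 60.3
```

>>> {"op": "arm_command", "data": {"increments": [{"dx": -1.3, "dy": 0, "dz": -0.09, "wx": 0, "wy": 0, "wz": 0, "grip": 0}, {"dx": -2.6, "dy": 0, "dz": -0.18, "wx": 0, "wy": 0, "wz": 0, "grip": 0}, {"dx": -3.9, "dy": 0, "dz": -0.26, "wx": 0, "wy": 0, "wz": 0, "grip": 0}, {"dx": -5.2, "dy": 0, "dz": -0.35, "wx": 0, "wy": 0, "wz": 0, "grip": 0}, {"dx": -6.5, "dy": 0, "dz": -0.44, "wx": 0, "wy": 0, "wz": 0, "grip": 0}, {"dx": -7.8, "dy": 0, "dz": -0.53, "wx": 0, "wy": 0, "wz": 0, "grip": 0}, {"dx": -9.1, "dy": 0, "dz": -0.62, "wx": 0, "wy": 0, "wz": 0, "grip": 0}, {"dx": -10.4, "dy": 0, "dz": -0.71, "wx": 0, "wy": 0, "wz": 0, "grip": 0}, {"dx": -11.7, "dy": 0, "dz": -0.8, "wx": 0, "wy": 0, "wz": 0, "grip": 0}, {"dx": -13, "dy": 0, "dz": -0.89, "wx": 0, "wy": 0, "wz": 0, "grip": 0}]}}

```text
clock: 24.05
eef_pos: [0.5703, 0.3109, 0.0862]
tool_rot: [-0.191, 0.981, -0.005, -0.037]
ft_force: [-0.2, 0.4, -3.2]
grip_width: 0.0149
grasp_force: 60.3
```

Run:
```python
from h import *
st()
l,h,t=lip();print(RT.inv().apply(l-TUB).round(4),h,t)
balls(TUB,RT.inv(),(-.2,.14),(-.045,.045),'scene')
chain([scoop(tub(.076,0,.006),22,4)])
```

```text
t 24.05 tcp [0.5703 0.3109 0.0862] psi -157.9 z [-0.07  -0.024 -0.997] j [28. 39. 18. 73.  1.  6.] f [-0.2  0.4 -3.2] w 0.0149 g 60.3
[ 0.0527 -0.0001  0.0027] 22.071014280135103 4.226080599929121
scene ball 625 [0.079 0.004 0.038] px [403. 344.] hue 20
d cm [-2.04 -0.04 -0.46] w [ 0.005 -0.001  0.001] rows 0.4
```

>>> {"op": "arm_command", "data": {"increments": [{"dx": -0.5, "dy": 0, "dz": -0.04, "wx": 0, "wy": 0, "wz": 0, "grip": 0}, {"dx": -1.0, "dy": 0, "dz": -0.08, "wx": 0, "wy": 0, "wz": 0, "grip": 0}, {"dx": -1.5, "dy": 0, "dz": -0.12, "wx": 0, "wy": 0, "wz": 0, "grip": 0}, {"dx": -2.0, "dy": 0, "dz": -0.16, "wx": 0, "wy": 0, "wz": 0, "grip": 0}]}}

```text
clock: 24.5
eef_pos: [0.5885, 0.3182, 0.0865]
tool_rot: [-0.191, 0.981, -0.005, -0.037]
ft_force: [-0.7, -0.2, -2.4]
grip_width: 0.0152
grasp_force: 60.4
```

Run:
```python
from h import *
st()
l,h,t=lip();print(RT.inv().apply(l-TUB).round(4),h,t)
balls(TUB,RT.inv(),(-.2,.14),(-.045,.045),'scene')
p,d=cam('scene');save('m7.png',p,(360,220,460,370),3.7)
```

```text
t 24.5 tcp [0.5885 0.3182 0.0865] psi -157.9 z [-0.07  -0.023 -0.997] j [28. 41. 22. 75.  1.  6.] f [-0.7 -0.2 -2.4] w 0.0152 g 60.4
[ 0.0723 -0.0001  0.0031] 22.07249918425661 4.232253874573052
scene ball 209 [0.049 0.002 0.041] px [406. 332.] hue 20
scene ball 196 [ 0.089 -0.022  0.042] px [389. 343.] hue 20
scene ball 222 [0.088 0.025 0.042] px [414. 351.] hue 1
```

View pics/m7.png

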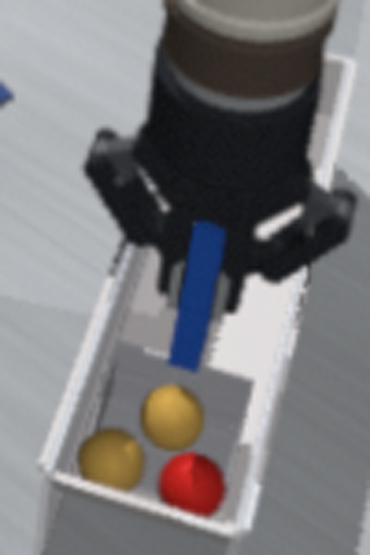

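Two golds and the red truffle are on the pan, at (172,415), (110,458) and (190,482). A nudge to the wall, then tip back and lift.

>>> {"op": "arm_command", "data": {"increments": [{"dx": -0.4, "dy": 0, "dz": -0.03, "wx": 0, "wy": 0, "wz": 0, "grip": 0}, {"dx": -0.7, "dy": 0, "dz": -0.06, "wx": 0, "wy": 0, "wz": 0, "grip": 0}, {"dx": -0.7, "dy": 0, "dz": -0.06, "wx": 0, "wy": 0, "wz": 0, "grip": 0}]}}

```text
clock: 24.9
eef_pos: [0.5958, 0.321, 0.0867]
tool_rot: [-0.191, 0.981, -0.005, -0.036]
ft_force: [0.5, 0.0, -2.7]
grip_width: 0.0152
grasp_force: 60.3
```

>>> {"op": "arm_command", "data": {"increments": [{"dx": 0.7, "dy": 0, "dz": 0.2, "wx": 0, "wy": -0.122, "wz": 0, "grip": 0}, {"dx": 1.5, "dy": 0, "dz": 0.4, "wx": 0, "wy": -0.244, "wz": 0, "grip": 0}, {"dx": 2.3, "dy": 0, "dz": 0.5, "wx": 0, "wy": -0.367, "wz": 0, "grip": 0}, {"dx": 3.2, "dy": 0, "dz": 0.4, "wx": 0, "wy": -0.489, "wz": 0, "grip": 0}, {"dx": 4.1, "dy": 0, "dz": 0.05, "wx": 0, "wy": -0.593, "wz": 0, "grip": 0}, {"dx": 4.6, "dy": 0, "dz": -1.2, "wx": 0, "wy": -0.628, "wz": 0, "grip": 0}, {"dx": 5.4, "dy": 0, "dz": -3, "wx": 0, "wy": -0.628, "wz": 0, "grip": 0}, {"dx": 6.2, "dy": 0, "dz": -5.2, "wx": 0, "wy": -0.628, "wz": 0, "grip": 0}, {"dx": 6.7, "dy": 0, "dz": -7.5, "wx": 0, "wy": -0.628, "wz": 0, "grip": 0}, {"dx": 6.9, "dy": 0, "dz": -9.5, "wx": 0, "wy": -0.628, "wz": 0, "grip": 0}]}}

```text
clock: 25.9
eef_pos: [0.537, 0.2968, 0.1875]
tool_rot: [-0.183, 0.944, 0.055, 0.268]
ft_force: [1.5, -0.1, -3.6]
grip_width: 0.0149
grasp_force: 60.3
```

Run:
```python
from h import *
st()
l,h,t=lip();print(RT.inv().apply(l-TUB).round(4),h,t)
balls(TUB,RT.inv(),(-.2,.14),(-.045,.045),'scene')
o,a=tray()
f=lambda x,y,z:o+R.from_euler('z',a,degrees=True).apply([x,y,z])
plan(*scoop(f(-.03,0,.17),a,-32))
```

```text
t 25.9 tcp [0.537  0.2968 0.1875] psi -158.1 z [ 0.486  0.201 -0.85 ] j [ 31.   7. -24.  27.  -5.   8.] f [ 1.5 -0.1 -3.6] w 0.0149 g 60.3
[ 0.0536 -0.0009  0.157 ] 21.89359104303775 -31.759418544018253
scene ball 660 [0.043 0.    0.186] px [417. 276.] hue 19
tray 326 origin [ 0.4924 -0.2523  0.    ] ang -13.05 size [0.154 0.121]
d cm [ 29.6  -41.76 -20.02] w [0.33  0.002 0.516] rows 11.0
```

>>> {"op": "arm_command", "data": {"increments": [{"dx": 0.3, "dy": -0.4, "dz": -0.8, "wx": 0, "wy": 0, "wz": 0.0, "grip": 0}, {"dx": 1.0, "dy": -1.3, "dz": -1.6, "wx": 0.01, "wy": 0, "wz": 0.015, "grip": 0}, {"dx": 2.0, "dy": -2.9, "dz": -2.2, "wx": 0.022, "wy": 0, "wz": 0.035, "grip": 0}, {"dx": 3.5, "dy": -5, "dz": -3, "wx": 0.039, "wy": 0, "wz": 0.061, "grip": 0}, {"dx": 5.2, "dy": -7.4, "dz": -4, "wx": 0.058, "wy": 0, "wz": 0.091, "grip": 0}, {"dx": 6.9, "dy": -9.8, "dz": -5, "wx": 0.077, "wy": 0, "wz": 0.121, "grip": 0}, {"dx": 8.7, "dy": -12.3, "dz": -6.1, "wx": 0.097, "wy": 0, "wz": 0.152, "grip": 0}, {"dx": 10.5, "dy": -14.8, "dz": -7.2, "wx": 0.117, "wy": 0, "wz": 0.183, "grip": 0}, {"dx": 12.3, "dy": -17.3, "dz": -8.4, "wx": 0.137, "wy": 0, "wz": 0.214, "grip": 0}, {"dx": 14, "dy": -19.8, "dz": -9.5, "wx": 0.156, "wy": 0, "wz": 0.244, "grip": 0}]}}

```text
clock: 27.0
eef_pos: [0.4531, 0.0479, 0.1909]
tool_rot: [-0.044, 0.961, 0.012, 0.272]
ft_force: [1.4, 0.1, -1.8]
grip_width: 0.0152
grasp_force: 60.4
```

Run:
```python
from h import *
st();o,a=tray()
iv=R.from_euler('z',-a,degrees=True)
for c in('top','scene'): balls(o,iv,(-.068,.068),(-.054,.054),c,zmin=.018)
f=lambda x,y,z:o+R.from_euler('z',a,degrees=True).apply([x,y,z])
plan(*scoop(f(-.02,0,.17),a,-32))
```

```text
t 27.0 tcp [0.4531 0.0479 0.1909] psi -174.7 z [ 0.522  0.048 -0.852] j [  6. -12. -42.  29.  -1.   1.] f [ 1.4  0.1 -1.8] w 0.0152 g 60.4
tray 329 origin [ 0.4939 -0.2525  0.    ] ang -13.0 size [0.181 0.121]
top ball 107 [0.051 0.026 0.032] px [389. 176.] hue 10
top ball 108 [ 0.051 -0.021  0.031] px [406. 180.] hue 20
top ball 110 [0.013 0.003 0.032] px [395. 190.] hue 10
scene ball 230 [0.048 0.009 0.03 ] px [252. 196.] hue 10
d cm [  8.13 -26.52  -6.07] w [ 0.167 -0.006  0.269] rows 5.7
```

>>> {"op": "arm_command", "data": {"increments": [{"dx": 0.8, "dy": -2.6, "dz": -0.6, "wx": 0.016, "wy": 0, "wz": 0.026, "grip": 0}, {"dx": 1.6, "dy": -5.3, "dz": -1.2, "wx": 0.033, "wy": 0, "wz": 0.054, "grip": 0}, {"dx": 2.4, "dy": -7.9, "dz": -1.8, "wx": 0.05, "wy": 0, "wz": 0.08, "grip": 0}, {"dx": 3.2, "dy": -10.6, "dz": -2.4, "wx": 0.067, "wy": 0, "wz": 0.107, "grip": 0}, {"dx": 4.1, "dy": -13.3, "dz": -3, "wx": 0.083, "wy": 0, "wz": 0.135, "grip": 0}, {"dx": 4.9, "dy": -15.9, "dz": -3.6, "wx": 0.1, "wy": 0, "wz": 0.161, "grip": 0}, {"dx": 5.7, "dy": -18.6, "dz": -4.3, "wx": 0.117, "wy": 0, "wz": 0.189, "grip": 0}, {"dx": 6.5, "dy": -21.2, "dz": -4.9, "wx": 0.134, "wy": 0, "wz": 0.215, "grip": 0}, {"dx": 7.2, "dy": -23.5, "dz": -5.4, "wx": 0.148, "wy": 0, "wz": 0.238, "grip": 0}, {"dx": 7.8, "dy": -25.3, "dz": -5.8, "wx": 0.16, "wy": 0, "wz": 0.256, "grip": 0}]}}

```text
clock: 28.15
eef_pos: [0.3827, -0.212, 0.2003]
tool_rot: [0.1, 0.957, -0.029, 0.272]
ft_force: [0.2, -0.6, -2.8]
grip_width: 0.0153
grasp_force: 60.7
```

>>> {"op": "arm_command", "data": {"increments": [{"dx": 0.25, "dy": -0.9, "dz": -0.2, "wx": 0.006, "wy": 0, "wz": 0.01, "grip": 0}, {"dx": 0.35, "dy": -1.2, "dz": -0.25, "wx": 0.007, "wy": 0, "wz": 0.013, "grip": 0}, {"dx": 0.35, "dy": -1.2, "dz": -0.25, "wx": 0.007, "wy": 0, "wz": 0.013, "grip": 0}, {"dx": 0.35, "dy": -1.2, "dz": -0.25, "wx": 0.007, "wy": 0, "wz": 0.013, "grip": 0}]}}

```text
clock: 28.55
eef_pos: [0.3767, -0.221, 0.2007]
tool_rot: [0.106, 0.956, -0.03, 0.272]
ft_force: [0.7, -0.9, -1.5]
grip_width: 0.0149
grasp_force: 60.7
```

Run:
```python
from h import *
st();o=np.array([.4939,-.2525,0]);a=-13.
l,h,t=lip();print(trayframe(l,o,a).round(4),h,t)
p,d=cam('top');P=full('top',d);hsv=cv2.cvtColor(p,cv2.COLOR_RGB2HSV);H,S=hsv[...,0].astype(int),hsv[...,1]
tl=R.from_euler('z',-a,degrees=True).apply((P-o).reshape(-1,3)).reshape(P.shape)
g=(H>15)&(H<35)&(S>100)&(abs(tl[...,0])<.15)&(abs(tl[...,1])<.12)&(tl[...,2]>.03)&(tl[...,2]<.044)
q=tl[g];print(len(q),np.percentile(q,[1,99],axis=0).round(3).tolist())
balls(TUB,RT.inv(),(-.2,.14),(-.045,.045))
f=lambda x,y,z:o+R.from_euler('z',a,degrees=True).apply([x,y,z])
c=scoop(f(-.018,0,.07),a,-32);plan(*c);print('rel')
for z,tt in ((.06,-20),(.055,-8),(.05,0),(.047,8),(.042,15),(.038,22),(.034,30),(.034,37)): plan(*scoop(f(-.018,0,z),a,tt),*c)
```

```text
t 28.55 tcp [ 0.3767 -0.221   0.2007] psi 167.4 z [ 0.514 -0.115 -0.85 ] j [-40. -13. -40.  34.  14. -24.] f [ 0.7 -0.9 -1.5] w 0.0149 g 60.7
[-0.0213  0.005   0.1702] -12.638452130248899 -31.748927538250875
279 [[-0.099, -0.06, 0.03], [0.074, 0.06, 0.042]]
d cm [ 5.05 -0.44  8.72] w [ 0.004 -0.004  0.006] rows 2.0
rel
d cm [-1.26  0.   -0.41] w [ 0.     0.209 -0.   ] rows 1.4
d cm [-3.    0.   -0.85] w [ 0.     0.419 -0.   ] rows 2.8
d cm [-4.15  0.   -0.77] w [ 0.     0.559 -0.   ] rows 3.7
d cm [-5.45  0.   -0.65] w [0.    0.698 0.   ] rows 4.7
d cm [-6.46  0.   -0.17] w [ 0.    0.82 -0.  ] rows 5.5
d cm [-7.51  0.    0.37] w [0.    0.942 0.   ] rows 6.3
d cm [-8.69  0.    1.13] w [0.    1.082 0.   ] rows 7.2
d cm [-9.86  0.    1.65] w [0.    1.204 0.   ] rows 8.0
```

Tray unmoved, tub empty (no balls detected). Pouring the second load.

>>> {"op": "arm_command", "data": {"increments": [{"dx": 0.8, "dy": -0.3, "dz": 1.4, "wx": 0, "wy": 0, "wz": 0, "grip": 0}, {"dx": 2.1, "dy": -0.44, "dz": 3.7, "wx": 0, "wy": 0, "wz": 0, "grip": 0}, {"dx": 3.5, "dy": -0.44, "dz": 6.1, "wx": 0, "wy": 0, "wz": 0, "grip": 0}, {"dx": 4.6, "dy": -0.44, "dz": 8, "wx": 0, "wy": 0, "wz": 0, "grip": 0}, {"dx": 5.05, "dy": -0.44, "dz": 8.7, "wx": 0, "wy": 0, "wz": 0, "grip": 0}, {"dx": 5.05, "dy": -0.44, "dz": 8.7, "wx": 0, "wy": 0, "wz": 0, "grip": 0}]}}

```text
clock: 29.25
eef_pos: [0.3784, -0.2258, 0.0994]
tool_rot: [0.106, 0.956, -0.029, 0.271]
ft_force: [-0.8, -0.3, -2.2]
grip_width: 0.0154
grasp_force: 60.5
```

>>> {"op": "arm_command", "data": {"increments": [{"dx": -0.9, "dy": 0, "dz": -0.3, "wx": 0, "wy": 0.14, "wz": 0, "grip": 0}, {"dx": -1.9, "dy": 0, "dz": -0.6, "wx": 0, "wy": 0.28, "wz": 0, "grip": 0}, {"dx": -3, "dy": 0, "dz": -0.85, "wx": 0, "wy": 0.419, "wz": 0, "grip": 0}, {"dx": -4.15, "dy": 0, "dz": -0.77, "wx": 0, "wy": 0.559, "wz": 0, "grip": 0}, {"dx": -4.8, "dy": 0, "dz": -0.7, "wx": 0, "wy": 0.63, "wz": 0, "grip": 0}, {"dx": -5.45, "dy": 0, "dz": -0.6, "wx": 0, "wy": 0.7, "wz": 0, "grip": 0}, {"dx": -6, "dy": 0, "dz": -0.4, "wx": 0, "wy": 0.76, "wz": 0, "grip": 0}, {"dx": -6.46, "dy": 0, "dz": -0.17, "wx": 0, "wy": 0.82, "wz": 0, "grip": 0}, {"dx": -7, "dy": 0, "dz": 0.1, "wx": 0, "wy": 0.88, "wz": 0, "grip": 0}, {"dx": -7.5, "dy": 0, "dz": 0.37, "wx": 0, "wy": 0.942, "wz": 0, "grip": 0}]}}

```text
clock: 30.25
eef_pos: [0.4442, -0.2412, 0.1378]
tool_rot: [0.108, 0.975, 0.021, -0.191]
ft_force: [0.2, -0.5, -1.9]
grip_width: 0.0154
grasp_force: 60.3
```

Run:
```python
from h import *
st();o=np.array([.4939,-.2525,0]);a=-13.
l,h,t=lip();print(trayframe(l,o,a).round(4),h,t)
f=lambda x,y,z:o+R.from_euler('z',a,degrees=True).apply([x,y,z])
for z,tt in ((.034,30),(.034,38)): plan(*scoop(f(-.018,0,z),a,tt))
```

```text
t 30.25 tcp [ 0.4442 -0.2412  0.1378] psi 167.3 z [-0.368  0.082 -0.926] j [-26.  35.  15.  91.  -5. -12.] f [ 0.2 -0.5 -1.9] w 0.0154 g 60.3
[-0.0166  0.      0.039 ] -12.66157156657487 22.14127439156563
d cm [-1.2   0.01 -0.36] w [-0.003  0.137  0.005] rows 0.9
d cm [-2.47 -0.   -1.08] w [-0.003  0.277  0.005] rows 1.8
```

>>> {"op": "arm_command", "data": {"increments": [{"dx": -1.2, "dy": 0, "dz": -0.36, "wx": 0, "wy": 0.137, "wz": 0, "grip": 0}, {"dx": -2.5, "dy": 0, "dz": -1.1, "wx": 0, "wy": 0.277, "wz": 0, "grip": 0}, {"dx": -2.5, "dy": 0, "dz": -1.1, "wx": 0, "wy": 0.277, "wz": 0, "grip": 0}, {"dx": -2.5, "dy": 0, "dz": -1.1, "wx": 0, "wy": 0.277, "wz": 0, "grip": 0}, {"dx": -2.5, "dy": 0, "dz": -1.1, "wx": 0, "wy": 0.277, "wz": 0, "grip": 0}, {"dx": -2.5, "dy": 0, "dz": -1.1, "wx": 0, "wy": 0.277, "wz": 0, "grip": 0}, {"dx": -2.5, "dy": 0, "dz": -1.1, "wx": 0, "wy": 0.277, "wz": 0, "grip": 0}, {"dx": -2.5, "dy": 0, "dz": -1.1, "wx": 0, "wy": 0.277, "wz": 0, "grip": 0}]}}

```text
clock: 31.05
eef_pos: [0.4691, -0.2472, 0.1395]
tool_rot: [0.105, 0.94, 0.036, -0.323]
ft_force: [0.0, -0.2, -2.2]
grip_width: 0.0149
grasp_force: 59.4
```

Run:
```python
from h import *
st();o=np.array([.4939,-.2525,0]);a=-13.
l,h,t=lip();print(trayframe(l,o,a).round(4),h,t)
f=lambda x,y,z:o+R.from_euler('z',a,degrees=True).apply([x,y,z])
c=scoop(f(-.018,0,.13),a,20)
chain([c])
RS=R.from_euler('z',-34,degrees=True); mat=np.array([.504,.0119,.004])
chain([c,scoop(mat+RS.apply([.028,0,.12]),-34,0)])
```

```text
t 31.05 tcp [ 0.4691 -0.2472  0.1395] psi 167.3 z [-0.599  0.135 -0.789] j [-24.  52.  39. 114.  -7.  -9.] f [ 0.  -0.2 -2.2] w 0.0149 g 59.4
[-0.0192 -0.0005  0.0351] -12.736984577722327 37.88890682702412
d cm [ 7.82  0.05 -5.07] w [-0.003 -0.312  0.004] rows 2.1
d cm [ 7.82  0.05 -5.07] w [-0.003 -0.312  0.004] rows 2.1
d cm [ 2.15 27.46  3.43] w [-0.064 -0.345  0.363] rows 5.6
```

>>> {"op": "arm_command", "data": {"increments": [{"dx": 1.5, "dy": 0, "dz": -1.0, "wx": 0, "wy": -0.03, "wz": 0, "grip": 0}, {"dx": 3.5, "dy": 0, "dz": -2.3, "wx": 0, "wy": -0.1, "wz": 0, "grip": 0}, {"dx": 6, "dy": 0, "dz": -3.9, "wx": 0, "wy": -0.2, "wz": 0, "grip": 0}, {"dx": 7.8, "dy": 0, "dz": -5.1, "wx": 0, "wy": -0.31, "wz": 0, "grip": 0}, {"dx": 7.8, "dy": 0, "dz": -5.1, "wx": 0, "wy": -0.31, "wz": 0, "grip": 0}]}}

```text
clock: 31.55
eef_pos: [0.4382, -0.2406, 0.233]
tool_rot: [0.11, 0.979, 0.018, -0.17]
ft_force: [0.7, 0.9, -1.4]
grip_width: 0.0152
grasp_force: 59.4
```

>>> {"op": "arm_command", "data": {"increments": [{"dx": 2.2, "dy": 27.5, "dz": 2, "wx": -0.064, "wy": -0.345, "wz": 0.363, "grip": 0}, {"dx": 2.2, "dy": 27.5, "dz": 2, "wx": -0.064, "wy": -0.345, "wz": 0.363, "grip": 0}, {"dx": 2.2, "dy": 27.5, "dz": 2, "wx": -0.064, "wy": -0.345, "wz": 0.363, "grip": 0}, {"dx": 2.2, "dy": 27.5, "dz": 2, "wx": -0.064, "wy": -0.345, "wz": 0.363, "grip": 0}, {"dx": 2.2, "dy": 27.5, "dz": 2, "wx": -0.064, "wy": -0.345, "wz": 0.363, "grip": 0}, {"dx": 2.2, "dy": 27.5, "dz": 2, "wx": -0.064, "wy": -0.345, "wz": 0.363, "grip": 0}, {"dx": 2.2, "dy": 27.5, "dz": 2, "wx": -0.064, "wy": -0.345, "wz": 0.363, "grip": 0}, {"dx": 2.2, "dy": 27.5, "dz": 2, "wx": -0.064, "wy": -0.345, "wz": 0.363, "grip": 0}, {"dx": 2.2, "dy": 27.5, "dz": 2, "wx": -0.064, "wy": -0.345, "wz": 0.363, "grip": 0}]}}

```text
clock: 32.45
eef_pos: [0.4731, 0.033, 0.2143]
tool_rot: [0.29, 0.957, -0.001, -0.003]
ft_force: [-0.1, -0.7, -1.1]
grip_width: 0.0157
grasp_force: 59.6
```

Run:
```python
from h import *
st()
RS=R.from_euler('z',-34,degrees=True); mat=np.array([.504,.0119,.004])
plan(*scoop(mat+RS.apply([.028,0,.10]),-34,0))
o,a=tray(); iv=R.from_euler('z',-a,degrees=True)
for c in('top','scene'): balls(o,iv,(-.066,.068),(-.054,.054),c,zmin=.018)
balls(TUB,RT.inv(),(-.21,.14),(-.045,.045),'scene')
# scoop attitude from depth: low points of scoop in the scene camera, in scoop frame
p,d=cam('scene');P=full('scene',d);ob=monitor.get_obs();S=R.from_quat(ob['tool_rot'])*R.from_euler('y',180,degrees=True)
org=ob['eef_pos']-S.apply(TCP_IN); q=S.inv().apply((P-org).reshape(-1,3)).reshape(P.shape)
m=(abs(q[...,0])<.04)&(abs(q[...,1])<.045)&(q[...,2]>-.015)&(q[...,2]<.055); l=q[m];print(len(l))
for x in np.arange(-.03,.035,.006):
    b=l[abs(l[:,0]-x)<.003]
    if len(b)>5: print(x.round(3),len(b),np.percentile(b[:,2],[2,10,50,98]).round(4),np.percentile(b[:,1],[2,98]).round(3))
e=l;print(np.percentile(e,[1,99],axis=0).round(4).tolist())
```

```text
t 32.45 tcp [0.4731 0.033  0.2143] psi 146.2 z [-0.007  0.001 -1.   ] j [ 4. 12. -5. 74.  0. 38.] f [-0.1 -0.7 -1.1] w 0.0157 g 59.6
d cm [ 0.34 -0.01  3.17] w [-0.003 -0.006  0.004] rows 0.6
tray 469 origin [ 0.4928 -0.2522  0.    ] ang -13.52 size [0.18  0.121]
top ball 100 [0.05  0.041 0.032] px [385. 175.] hue 10
top ball 335 [ 0.033 -0.021  0.031] px [403. 186.] hue 20
top ball 109 [-0.005  0.018  0.031] px [388. 195.] hue 10
top ball 111 [-0.03  -0.036  0.031] px [405. 209.] hue 20
scene ball 92 [-0.023 -0.03   0.029] px [267. 183.] hue 20
scene ball 281 [ 0.042 -0.013  0.03 ] px [251. 193.] hue 19
scene ball 86 [0.003 0.027 0.029] px [268. 195.] hue 9
783
-0.03 10 [0.0443 0.0461 0.0508 0.0541] [0.008 0.01 ]
-0.024 17 [0.0334 0.0375 0.047  0.0539] [0.006 0.01 ]
-0.018 34 [0.0422 0.0449 0.0502 0.0544] [-0.031  0.038]
-0.012 120 [0.0195 0.0248 0.0377 0.0531] [-0.037  0.038]
-0.006 73 [0.0107 0.0132 0.0256 0.0462] [-0.037  0.039]
-0.0 82 [0.0126 0.0139 0.0293 0.049 ] [-0.038  0.04 ]
0.006 80 [0.0141 0.0154 0.0292 0.0506] [-0.036  0.039]
0.012 75 [0.0155 0.0165 0.0299 0.0514] [-0.036  0.041]
0.018 85 [0.0167 0.0174 0.0271 0.0466] [-0.037  0.04 ]
0.024 62 [0.0182 0.0194 0.0238 0.0442] [-0.036  0.039]
0.03 70 [0.0191 0.0206 0.0252 0.0411] [-0.037  0.04 ]
[[-0.033, -0.0372, 0.0126], [0.0389, 0.0403, 0.0537]]
```

Six truffles are in the tray and the tub is empty. In hand the scoop looks pitched lip-up by about 13°, so I'm measuring that before setting it down.

Run:
```python
from h import *
st()
p,d=cam('scene');P=full('scene',d);ob=monitor.get_obs();S=R.from_quat(ob['tool_rot'])*R.from_euler('y',180,degrees=True)
org=ob['eef_pos']-S.apply(TCP_IN); q=S.inv().apply((P-org).reshape(-1,3)).reshape(P.shape)
m=(abs(q[...,0])<.07)&(abs(q[...,1])<.045)&(q[...,2]>-.015)&(q[...,2]<.06); l=q[m]
s=l[l[:,1]>.025]; X=[];Z=[]
for x in np.arange(-.02,.065,.004):
    b=s[abs(s[:,0]-x)<.002]
    if len(b)>3: X.append(x);Z.append(b[:,2].min())
print(np.c_[X,Z].round(4).tolist())
# floor of the pan seen from inside: far side view
hsv=cv2.cvtColor(p,cv2.COLOR_RGB2HSV);bl=(hsv[...,0]>100)&(hsv[...,0]<130)&(hsv[...,1]>120)&(abs(q[...,0]+.04)<.06)&(abs(q[...,1])<.03)&(q[...,2]>.03)&(q[...,2]<.16)
g=q[bl]; k=np.polyfit(g[:,2],g[:,0],1); print('grip n',len(g),'slope deg',np.degrees(np.arctan(k[0])),'range z',np.percentile(g[:,2],[1,99]),'x',np.percentile(g[:,0],[1,99]))
save('m8.png',p,(270,130,370,240),5)
```

```text
t 32.7 tcp [0.4735 0.0328 0.2145] psi 146.2 z [-0.006  0.001 -1.   ] j [ 4. 12. -5. 74.  0. 38.] f [-0.6  0.6 -2. ] w 0.0155 g 59.6
[[-0.016, 0.0317], [-0.012, 0.0219], [-0.008, 0.0115], [-0.004, 0.0111], [0.0, 0.0118], [0.004, 0.0155], [0.008, 0.0179], [0.012, 0.0139], [0.016, 0.0185], [0.02, 0.0169], [0.024, 0.0176], [0.028, 0.019], [0.032, 0.0212], [0.036, 0.0222], [0.04, 0.0232], [0.044, 0.0237]]
grip n 183 slope deg -7.42470856644728 range z [0.05023496 0.10736336] x [-0.05466094 -0.01350485]
```

View pics/m8.png

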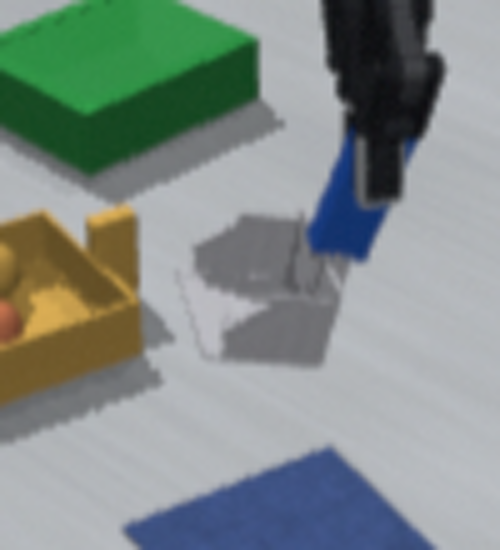

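The picture confirms it: the scoop hangs pitched lip-up, with the pan's lip side higher at left and the grip leaning back. I'll set the tool 13° forward to place it level.

Run:
```python
from h import *
S=R.from_euler('z',-34,degrees=True); T=lambda z:(np.array([.504,.0119,z])+S.apply([-.0453,0,.0733]),Rdown(146,13.2))
chain([T(.03),T(.008),T(.004)])
```

```text
d cm [ 0.76 -0.02 11.13] w [-0.003  0.225  0.003] rows 2.2
d cm [-0.5  -0.    2.14] w [0. 0. 0.] rows 0.4
d cm [-0.09 -0.    0.39] w [0. 0. 0.] rows 0.1
```

>>> {"op": "arm_command", "data": {"increments": [{"dx": 0.2, "dy": 0, "dz": 2.5, "wx": 0, "wy": 0.1, "wz": 0, "grip": 0}, {"dx": 0.4, "dy": 0, "dz": 5.5, "wx": 0, "wy": 0.225, "wz": 0, "grip": 0}, {"dx": 0.6, "dy": 0, "dz": 8.5, "wx": 0, "wy": 0.225, "wz": 0, "grip": 0}, {"dx": 0.76, "dy": 0, "dz": 11.1, "wx": 0, "wy": 0.225, "wz": 0, "grip": 0}, {"dx": 0.76, "dy": 0, "dz": 11.1, "wx": 0, "wy": 0.225, "wz": 0, "grip": 0}, {"dx": 0.76, "dy": 0, "dz": 11.1, "wx": 0, "wy": 0.225, "wz": 0, "grip": 0}]}}

```text
clock: 33.35
eef_pos: [0.4666, 0.0379, 0.1039]
tool_rot: [0.288, 0.951, 0.032, -0.111]
ft_force: [0.6, 0.2, -1.4]
grip_width: 0.0153
grasp_force: 59.5
```

```bash
cat >> h.py <<'E'
def edge():
    """lower edge of the scoop's left side in an upright frame at heading -34, about mat place"""
    p,d=cam('scene');P=full('scene',d)
    q=R.from_euler('z',34,degrees=True).apply((P-[.504,.0119,0]).reshape(-1,3)).reshape(P.shape)
    hsv=cv2.cvtColor(p,cv2.COLOR_RGB2HSV)
    s=q[(hsv[...,1]<70)&(q[...,1]>.03)&(q[...,1]<.043)&(abs(q[...,0])<.045)&(q[...,2]>.005)]
    r=[(x,s[abs(s[:,0]-x)<.002][:,2].min()) for x in np.arange(-.024,.028,.004) if (abs(s[:,0]-x)<.002).sum()>2]
    r=np.array(r); k=np.polyfit(r[:,0],r[:,1],1); print('edge slope deg',np.degrees(np.arctan(k[0])).round(1),'z at 0',k[1].round(4),'x',s[:,0].min().round(3),s[:,0].max().round(3)); print(r.round(4).tolist())
E
python3 - <<'E'
from h import *
st();edge()
S=R.from_euler('z',-34,degrees=True); T=lambda z:(np.array([.504,.0119,z])+S.apply([-.0453,0,.0733]),Rdown(146,13.2))
chain([T(.008),T(.004)])
E
```

```text
t 33.35 tcp [0.4666 0.0379 0.1039] psi 146.2 z [-0.192  0.125 -0.973] j [-0. 24. -6. 71.  7. 33.] f [ 0.6  0.2 -1.4] w 0.0153 g 59.5
edge slope deg -1.2 z at 0 0.031 x -0.042 0.045
[[-0.024, 0.0324], [-0.02, 0.032], [-0.016, 0.0306], [-0.012, 0.0297], [-0.008, 0.0302], [-0.004, 0.0326], [0.0, 0.0312], [0.004, 0.0305], [0.008, 0.0321], [0.012, 0.031], [0.016, 0.0303], [0.02, 0.0313], [0.024, 0.0296]]
d cm [-0.49 -0.12  2.31] w [-0.002  0.002  0.005] rows 0.5
d cm [-0.09 -0.    0.39] w [0. 0. 0.] rows 0.1
```

>>> {"op": "arm_command", "data": {"increments": [{"dx": -0.2, "dy": -0.1, "dz": 0.8, "wx": 0, "wy": 0, "wz": 0, "grip": 0}, {"dx": -0.4, "dy": -0.1, "dz": 1.6, "wx": 0, "wy": 0, "wz": 0, "grip": 0}, {"dx": -0.5, "dy": -0.1, "dz": 2.2, "wx": 0, "wy": 0, "wz": 0, "grip": 0}, {"dx": -0.58, "dy": -0.1, "dz": 2.5, "wx": 0, "wy": 0, "wz": 0, "grip": 0}, {"dx": -0.6, "dy": -0.1, "dz": 2.65, "wx": 0, "wy": 0, "wz": 0, "grip": 0}, {"dx": -0.6, "dy": -0.1, "dz": 2.65, "wx": 0, "wy": 0, "wz": 0, "grip": 0}, {"dx": -0.6, "dy": -0.1, "dz": 2.65, "wx": 0, "wy": 0, "wz": 0, "grip": 0}]}}

```text
clock: 34.1
eef_pos: [0.4655, 0.0374, 0.078]
tool_rot: [0.288, 0.951, 0.032, -0.11]
ft_force: [-2.8, -1.2, 9.0]
grip_width: 0.0153
grasp_force: 61.1
```

Run:
```python
from h import *
st();edge()
```

```text
t 34.1 tcp [0.4655 0.0374 0.078 ] psi 146.3 z [-0.191  0.125 -0.974] j [-0. 26. -8. 67.  7. 33.] f [-2.8 -1.2  9. ] w 0.0153 g 61.1
edge slope deg 0.2 z at 0 0.0061 x -0.042 0.045
[[-0.024, 0.0052], [-0.02, 0.0061], [-0.016, 0.0064], [-0.012, 0.0052], [-0.008, 0.0061], [-0.004, 0.0066], [0.0, 0.0082], [0.004, 0.005], [0.008, 0.0069], [0.012, 0.0056], [0.016, 0.0054], [0.02, 0.0072], [0.024, 0.0051]]
```

>>> {"op": "arm_command", "data": {"increments": [{"dx": 0, "dy": 0, "dz": -0.05, "wx": 0, "wy": 0, "wz": 0, "grip": 3}, {"dx": 0, "dy": 0, "dz": -0.05, "wx": 0, "wy": 0, "wz": 0, "grip": 5}, {"dx": 0, "dy": 0, "dz": -0.05, "wx": 0, "wy": 0, "wz": 0, "grip": 8.5}, {"dx": 0, "dy": 0, "dz": -0.05, "wx": 0, "wy": 0, "wz": 0, "grip": 8.5}, {"dx": 0, "dy": 0, "dz": -0.05, "wx": 0, "wy": 0, "wz": 0, "grip": 8.5}, {"dx": 0, "dy": 0, "dz": -0.05, "wx": 0, "wy": 0, "wz": 0, "grip": 8.5}]}}

```text
clock: 34.75
eef_pos: [0.4659, 0.0374, 0.0768]
tool_rot: [0.288, 0.951, 0.032, -0.11]
ft_force: [-0.7, 0.7, -0.2]
grip_width: 0.0848
grasp_force: 0.0
```

>>> {"op": "arm_command", "data": {"increments": [{"dx": 0, "dy": 0, "dz": -2, "wx": 0, "wy": 0, "wz": 0, "grip": 8.5}, {"dx": 0, "dy": 0, "dz": -5, "wx": 0, "wy": 0, "wz": 0, "grip": 8.5}, {"dx": 0, "dy": 0, "dz": -9, "wx": 0, "wy": 0, "wz": 0, "grip": 8.5}, {"dx": 0, "dy": 0, "dz": -13, "wx": 0, "wy": 0, "wz": 0, "grip": 8.5}, {"dx": 0, "dy": 0, "dz": -16, "wx": 0, "wy": 0, "wz": 0, "grip": 8.5}, {"dx": 0, "dy": 0, "dz": -16, "wx": 0, "wy": 0, "wz": 0, "grip": 8.5}]}}

```text
clock: 35.35
eef_pos: [0.4994, 0.0169, 0.237]
tool_rot: [0.288, 0.951, 0.034, -0.106]
ft_force: [0.4, 0.9, -0.2]
grip_width: 0.0849
grasp_force: 0.0
```

Run:
```python
from h import *
st();edge()
p,d=cam('scene');P=full('scene',d);hsv=cv2.cvtColor(p,cv2.COLOR_RGB2HSV)
m=(hsv[...,0]>100)&(hsv[...,0]<130)&(hsv[...,1]>120)&(P[...,2]>.03)&(np.hypot(P[...,0]-.47,P[...,1]-.03)<.08);q=P[m];print('grip',len(q),'top z',np.percentile(q[:,2],99),q[q[:,2]>.125].mean(0))
o,a=tray();iv=R.from_euler('z',-a,degrees=True);balls(o,iv,(-.066,.068),(-.054,.054),'top',zmin=.018)
f=lambda x,y,z:o+R.from_euler('z',a,degrees=True).apply([x,y,z])
pre=(f(-.092,0,.16),Rdown(a+180));chain([pre,(f(-.092,0,.0265),Rdown(a+180))])
```

```text
t 35.35 tcp [0.4994 0.0169 0.237 ] psi 146.3 z [-0.182  0.125 -0.975] j [-2. 22. 12. 90.  7. 31.] f [ 0.4  0.9 -0.2] w 0.0849 g 0.0
edge slope deg -0.8 z at 0 0.0068 x -0.031 0.045
[[-0.024, 0.0055], [-0.02, 0.005], [-0.016, 0.0088], [-0.012, 0.007], [-0.008, 0.0083], [-0.004, 0.0075], [0.0, 0.0095], [0.004, 0.0063], [0.008, 0.0063], [0.012, 0.0068], [0.016, 0.0056], [0.02, 0.0065], [0.024, 0.0057]]
grip 366 top z 0.1385050591564198 [0.46977344 0.04048047 0.13364328]
tray 475 origin [ 0.4935 -0.2528  0.    ] ang -13.28 size [0.181 0.122]
top ball 100 [0.05  0.041 0.032] px [385. 175.] hue 10
top ball 332 [ 0.032 -0.021  0.031] px [403. 186.] hue 20
top ball 108 [-0.006  0.019  0.031] px [388. 195.] hue 10
top ball 114 [-0.032 -0.036  0.032] px [405. 209.] hue 20
d cm [ -7.7  -25.78   5.61] w [ 0.038 -0.231 -0.355] rows 5.5
d cm [ 0.   -0.   13.35] w [0. 0. 0.] rows 2.7
```

Scoop stands upright on the mat (grip top z 0.138). Now to the tab.

>>> {"op": "arm_command", "data": {"increments": [{"dx": -7.7, "dy": -25.8, "dz": 5.6, "wx": 0.038, "wy": -0.231, "wz": -0.355, "grip": 8.5}, {"dx": -7.7, "dy": -25.8, "dz": 5.6, "wx": 0.038, "wy": -0.231, "wz": -0.355, "grip": 8.5}, {"dx": -7.7, "dy": -25.8, "dz": 5.6, "wx": 0.038, "wy": -0.231, "wz": -0.355, "grip": 8.5}, {"dx": -7.7, "dy": -25.8, "dz": 5.6, "wx": 0.038, "wy": -0.231, "wz": -0.355, "grip": 8.5}, {"dx": -7.7, "dy": -25.8, "dz": 5.6, "wx": 0.038, "wy": -0.231, "wz": -0.355, "grip": 8.5}, {"dx": -7.7, "dy": -25.8, "dz": 5.6, "wx": 0.038, "wy": -0.231, "wz": -0.355, "grip": 8.5}, {"dx": -7.7, "dy": -25.8, "dz": 5.6, "wx": 0.038, "wy": -0.231, "wz": -0.355, "grip": 8.5}, {"dx": -7.7, "dy": -25.8, "dz": 5.6, "wx": 0.038, "wy": -0.231, "wz": -0.355, "grip": 8.5}, {"dx": -7.7, "dy": -25.8, "dz": 5.6, "wx": 0.038, "wy": -0.231, "wz": -0.355, "grip": 8.5}]}}

```text
clock: 36.45
eef_pos: [0.4049, -0.2309, 0.1607]
tool_rot: [0.115, 0.993, 0.0, 0.001]
ft_force: [-0.5, 0.4, 0.6]
grip_width: 0.085
grasp_force: 0.0
```

Run:
```python
from h import *
st();o=np.array([.4935,-.2528,0]);a=-13.
f=lambda x,y,z:o+R.from_euler('z',a,degrees=True).apply([x,y,z])
# tab position from the scene camera and tray
p,d=cam('scene');P=full('scene',d);hsv=cv2.cvtColor(p,cv2.COLOR_RGB2HSV)
m=(hsv[...,0]>15)&(hsv[...,0]<35)&(hsv[...,1]>100)&(P[...,2]>.044)&(P[...,2]<.07)&(P[...,0]<.48)&(P[...,0]>.3)&(P[...,1]<-.12)&(P[...,1]>-.36)
q=trayframe(P[m],o,a);print('tab',len(q),np.percentile(q,[2,98],axis=0).round(4).tolist())
plan(f(-.092,0,.0265),Rdown(a+180))
```

```text
t 36.45 tcp [ 0.4049 -0.2309  0.1607] psi 166.8 z [ 0.002  0.001 -1.   ] j [-30.  13. -12.  65.   0. -17.] f [-0.5  0.4  0.6] w 0.085 g 0.0
tab 57 [[-0.1031, -0.0009, 0.0444], [-0.0769, 0.0128, 0.0613]]
d cm [ 0.14 -0.17 13.45] w [ 0.001  0.002 -0.003] rows 2.7
```

>>> {"op": "arm_command", "data": {"increments": [{"dx": 0, "dy": 0, "dz": 4, "wx": 0, "wy": 0, "wz": 0, "grip": 8.5}, {"dx": 0, "dy": 0, "dz": 8, "wx": 0, "wy": 0, "wz": 0, "grip": 8.5}, {"dx": 0, "dy": 0, "dz": 11, "wx": 0, "wy": 0, "wz": 0, "grip": 8.5}, {"dx": 0, "dy": 0, "dz": 13.4, "wx": 0, "wy": 0, "wz": 0, "grip": 8.5}, {"dx": 0, "dy": 0, "dz": 13.4, "wx": 0, "wy": 0, "wz": 0, "grip": 8.5}, {"dx": 0, "dy": 0, "dz": 13.4, "wx": 0, "wy": 0, "wz": 0, "grip": 8.5}]}}

```text
clock: 37.1
eef_pos: [0.4058, -0.2312, 0.0275]
tool_rot: [0.115, 0.993, 0.0, 0.001]
ft_force: [0.1, -0.5, 0.9]
grip_width: 0.0849
grasp_force: 0.0
```

>>> {"op": "arm_command", "data": {"increments": [{"dx": 0, "dy": 0, "dz": 0, "wx": 0, "wy": 0, "wz": 0, "grip": 0}, {"dx": 0, "dy": 0, "dz": 0, "wx": 0, "wy": 0, "wz": 0, "grip": 0}, {"dx": 0, "dy": 0, "dz": 0, "wx": 0, "wy": 0, "wz": 0, "grip": 0}, {"dx": 0, "dy": 0, "dz": 0, "wx": 0, "wy": 0, "wz": 0, "grip": 0}, {"dx": 0, "dy": 0, "dz": 0, "wx": 0, "wy": 0, "wz": 0, "grip": 0}, {"dx": 0, "dy": 0, "dz": 0, "wx": 0, "wy": 0, "wz": 0, "grip": 0}, {"dx": 0, "dy": 0, "dz": 0, "wx": 0, "wy": 0, "wz": 0, "grip": 0}, {"dx": 0, "dy": 0, "dz": 0, "wx": 0, "wy": 0, "wz": 0, "grip": 0}]}}

```text
clock: 37.9
eef_pos: [0.4056, -0.2319, 0.0277]
tool_rot: [0.116, 0.993, 0.0, 0.002]
ft_force: [-0.7, 2.2, 5.7]
grip_width: 0.0131
grasp_force: 59.5
```

Run:
```python
from h import *
st();o,a=tray()
p,d=cam('top');P=full('top',d);hsv=cv2.cvtColor(p,cv2.COLOR_RGB2HSV)
H,S=hsv[...,0],hsv[...,1]
m=((H<8)|(H>172))&(S>120)&(P[...,2]>.04)&(P[...,2]<.055);m[:85]=0;m[175:]=0;m[:,:365]=0;m[:,455:]=0
r=cv2.minAreaRect((P[m][:,:2]*1e3).astype(np.float32));print(m.sum(),r,cv2.boxPoints(r).round(0).tolist())
z=np.load('top1.npz');p,d=z['p'],z['d'];P=full('top',d);hsv=cv2.cvtColor(p,cv2.COLOR_RGB2HSV);H,S=hsv[...,0],hsv[...,1]
plan([.59,-.274,.0275],Rdown(167.1)); plan([.54,-.2626,.0275],Rdown(167.1))
```

```text
t 37.9 tcp [ 0.4056 -0.2319  0.0277] psi 166.7 z [ 0.004 -0.    -1.   ] j [-30.  21. -23.  46.   0. -17.] f [-0.7  2.2  5.7] w 0.0131 g 59.5
tray 142 origin [ 0.4962 -0.2381  0.    ] ang -13.34 size [0.151 0.091]
633 ((687.5294799804688, -295.5873107910156), (134.5051727294922, 158.08953857421875), 77.15776824951172) [[596.0, -344.0], [750.0, -379.0], [780.0, -248.0], [625.0, -212.0]]
d cm [-18.91   0.14   0.1 ] w [ 0.001  0.004 -0.007] rows 3.8
d cm [-13.78   0.1    0.08] w [ 0.001  0.004 -0.007] rows 2.8
```

>>> {"op": "arm_command", "data": {"increments": [{"dx": -0.5, "dy": 0.02, "dz": 0, "wx": 0, "wy": 0, "wz": -0.006, "grip": 0}, {"dx": -1.2, "dy": 0.03, "dz": 0, "wx": 0, "wy": 0, "wz": -0.006, "grip": 0}, {"dx": -2, "dy": 0.04, "dz": 0, "wx": 0, "wy": 0, "wz": -0.006, "grip": 0}, {"dx": -2.8, "dy": 0.05, "dz": 0, "wx": 0, "wy": 0, "wz": -0.006, "grip": 0}, {"dx": -3.6, "dy": 0.06, "dz": 0, "wx": 0, "wy": 0, "wz": -0.006, "grip": 0}, {"dx": -4.4, "dy": 0.07, "dz": 0, "wx": 0, "wy": 0, "wz": -0.006, "grip": 0}, {"dx": -5.2, "dy": 0.08, "dz": 0, "wx": 0, "wy": 0, "wz": -0.006, "grip": 0}, {"dx": -6, "dy": 0.09, "dz": 0, "wx": 0, "wy": 0, "wz": -0.006, "grip": 0}, {"dx": -6.5, "dy": 0.1, "dz": 0, "wx": 0, "wy": 0, "wz": -0.006, "grip": 0}, {"dx": -6.5, "dy": 0.1, "dz": 0, "wx": 0, "wy": 0, "wz": -0.006, "grip": 0}]}}

```text
clock: 39.0
eef_pos: [0.4672, -0.2459, 0.0277]
tool_rot: [0.113, 0.994, -0.0, -0.0]
ft_force: [-6.1, 1.2, 8.6]
grip_width: 0.0131
grasp_force: 60.1
```

Run:
```python
from h import *
st();plan([.575,-.2706,.0275],Rdown(167.1)); plan([.59,-.274,.0275],Rdown(167.1))
```

```text
t 39.0 tcp [ 0.4672 -0.2459  0.0277] psi 167.0 z [-0. -0. -1.] j [-28.  27. -13.  50.  -0. -15.] f [-6.1  1.2  8.6] w 0.0131 g 60.1
d cm [-1.106e+01  1.000e-02  2.000e-02] w [-0.    -0.    -0.002] rows 2.2
d cm [-12.6    0.02   0.02] w [-0.    -0.    -0.002] rows 2.5
```

>>> {"op": "arm_command", "data": {"increments": [{"dx": -0.7, "dy": 0, "dz": 0, "wx": 0, "wy": 0, "wz": 0, "grip": 0}, {"dx": -1.7, "dy": 0, "dz": 0, "wx": 0, "wy": 0, "wz": 0, "grip": 0}, {"dx": -2.8, "dy": 0, "dz": 0, "wx": 0, "wy": 0, "wz": 0, "grip": 0}, {"dx": -4, "dy": 0, "dz": 0, "wx": 0, "wy": 0, "wz": 0, "grip": 0}, {"dx": -5.2, "dy": 0, "dz": 0, "wx": 0, "wy": 0, "wz": 0, "grip": 0}, {"dx": -6.4, "dy": 0, "dz": 0, "wx": 0, "wy": 0, "wz": 0, "grip": 0}, {"dx": -7.6, "dy": 0, "dz": 0, "wx": 0, "wy": 0, "wz": 0, "grip": 0}, {"dx": -8.8, "dy": 0, "dz": 0, "wx": 0, "wy": 0, "wz": 0, "grip": 0}, {"dx": -9.8, "dy": 0, "dz": 0, "wx": 0, "wy": 0, "wz": 0, "grip": 0}, {"dx": -10.5, "dy": 0, "dz": 0, "wx": 0, "wy": 0, "wz": 0, "grip": 0}]}}

```text
clock: 40.0
eef_pos: [0.5694, -0.2694, 0.0278]
tool_rot: [0.113, 0.994, 0.0, -0.001]
ft_force: [-6.3, 1.3, 8.7]
grip_width: 0.0132
grasp_force: 59.8
```

Run:
```python
from h import *
st()
plan([.59,-.274,.0275],Rdown(167.1))
```

```text
t 40.0 tcp [ 0.5694 -0.2694  0.0278] psi 167.0 z [-0.001  0.    -1.   ] j [-25.  37.   4.  58.  -0. -12.] f [-6.3  1.3  8.7] w 0.0132 g 59.8
d cm [-2.11  0.01  0.02] w [-0.    -0.001 -0.002] rows 0.4
```

>>> {"op": "arm_command", "data": {"increments": [{"dx": -0.6, "dy": 0, "dz": 0, "wx": 0, "wy": 0, "wz": 0, "grip": 0}, {"dx": -1.2, "dy": 0, "dz": 0, "wx": 0, "wy": 0, "wz": 0, "grip": 0}, {"dx": -1.7, "dy": 0, "dz": 0, "wx": 0, "wy": 0, "wz": 0, "grip": 0}, {"dx": -2.1, "dy": 0, "dz": 0, "wx": 0, "wy": 0, "wz": 0, "grip": 0}, {"dx": -2.3, "dy": 0, "dz": 0, "wx": 0, "wy": 0, "wz": 0, "grip": 0}, {"dx": -2.4, "dy": 0, "dz": 0, "wx": 0, "wy": 0, "wz": 0, "grip": 0}]}}

```text
clock: 40.6
eef_pos: [0.5925, -0.2747, 0.0278]
tool_rot: [0.113, 0.994, 0.0, -0.001]
ft_force: [-6.4, 1.4, 6.3]
grip_width: 0.0133
grasp_force: 59.6
```

Run:
```python
from h import *
st()
```

```text
t 40.6 tcp [ 0.5925 -0.2747  0.0278] psi 167.0 z [-0.001  0.    -1.   ] j [-25.  39.   9.  60.  -0. -12.] f [-6.4  1.4  6.3] w 0.0133 g 59.6
```

>>> {"op": "arm_command", "data": {"increments": [{"dx": -0.1, "dy": 0, "dz": 0, "wx": 0, "wy": 0, "wz": 0, "grip": 0}, {"dx": -0.2, "dy": 0, "dz": 0, "wx": 0, "wy": 0, "wz": 0, "grip": 0}, {"dx": -0.2, "dy": 0, "dz": 0, "wx": 0, "wy": 0, "wz": 0, "grip": 0}]}}

```text
clock: 40.9
eef_pos: [0.5945, -0.2752, 0.0278]
tool_rot: [0.113, 0.994, 0.0, -0.0]
ft_force: [-5.6, 0.7, 5.2]
grip_width: 0.0132
grasp_force: 59.5
```

>>> {"op": "arm_command", "data": {"increments": [{"dx": -0.1, "dy": 0, "dz": 0, "wx": 0, "wy": 0, "wz": 0, "grip": 0}, {"dx": -0.15, "dy": 0, "dz": 0, "wx": 0, "wy": 0, "wz": 0, "grip": 0}, {"dx": -0.15, "dy": 0, "dz": 0, "wx": 0, "wy": 0, "wz": 0, "grip": 0}]}}

```text
clock: 41.2
eef_pos: [0.5958, -0.2755, 0.0278]
tool_rot: [0.113, 0.994, 0.0, -0.001]
ft_force: [-5.7, 1.4, 7.2]
grip_width: 0.0133
grasp_force: 59.7
```

Run:
```python
from h import *
st()
M=np.array([.6115,-.2785,0])
for n in('top','scene'):
    p,d=cam(n);P=full(n,d);hsv=cv2.cvtColor(p,cv2.COLOR_RGB2HSV);H,S=hsv[...,0],hsv[...,1]
    q=trayframe(P.reshape(-1,3),M,-12.8).reshape(P.shape)
    b=(abs(q[...,1])<.064)&(q[...,0]>-.03)&(q[...,0]<.03)
    g=b&(H>15)&(H<35)&(S>100)&(q[...,2]>.025)&(q[...,2]<.041)&(abs(q[...,1])>.015);r=b&((H<8)|(H>172))&(S>120)&(q[...,2]>.041)
    for k,m in(('gold',g),('red',r)):
        if m.sum()>5: print(n,k,m.sum(),'xmin,med',np.percentile(q[m][:,0],[3,50]).round(4))
```

```text
t 41.2 tcp [ 0.5958 -0.2755  0.0278] psi 167.0 z [-0.001  0.    -1.   ] j [-25.  40.  10.  60.  -0. -12.] f [-5.7  1.4  7.2] w 0.0133 g 59.7
top red 33 xmin,med [-0.0129  0.0144]
scene red 52 xmin,med [0.0017 0.0197]
```

>>> {"op": "arm_command", "data": {"increments": [{"dx": -0.1, "dy": 0, "dz": 0, "wx": 0, "wy": 0, "wz": 0, "grip": 0}, {"dx": -0.1, "dy": 0, "dz": 0, "wx": 0, "wy": 0, "wz": 0, "grip": 0}]}}

```text
clock: 41.5
eef_pos: [0.5969, -0.2757, 0.0278]
tool_rot: [0.113, 0.994, 0.0, -0.0]
ft_force: [-5.4, 1.4, 6.0]
grip_width: 0.0133
grasp_force: 59.5
```

>>> {"op": "arm_command", "data": {"increments": [{"dx": -0.1, "dy": 0, "dz": 0, "wx": 0, "wy": 0, "wz": 0, "grip": 0}, {"dx": -0.1, "dy": 0, "dz": 0, "wx": 0, "wy": 0, "wz": 0, "grip": 0}]}}

```text
clock: 41.7
eef_pos: [0.5978, -0.276, 0.0278]
tool_rot: [0.113, 0.994, 0.0, -0.001]
ft_force: [-5.8, 1.0, 6.9]
grip_width: 0.0133
grasp_force: 59.5
```

>>> {"op": "arm_command", "data": {"increments": [{"dx": -0.1, "dy": 0, "dz": 0, "wx": 0, "wy": 0, "wz": 0, "grip": 0}, {"dx": -0.1, "dy": 0, "dz": 0, "wx": 0, "wy": 0, "wz": 0, "grip": 0}]}}

```text
clock: 41.9
eef_pos: [0.5978, -0.276, 0.0278]
tool_rot: [0.113, 0.994, 0.0, -0.001]
ft_force: [-8.9, 1.9, 8.2]
grip_width: 0.013
grasp_force: 59.8
```

The tray has hit the back of the case (motion stopped, force rising). Releasing and backing off.

>>> {"op": "arm_command", "data": {"increments": [{"dx": 0.1, "dy": 0, "dz": 0, "wx": 0, "wy": 0, "wz": 0, "grip": 0}, {"dx": 0.1, "dy": 0, "dz": 0, "wx": 0, "wy": 0, "wz": 0, "grip": 4}, {"dx": 0.1, "dy": 0, "dz": 0, "wx": 0, "wy": 0, "wz": 0, "grip": 8.5}, {"dx": 0.1, "dy": 0, "dz": 0, "wx": 0, "wy": 0, "wz": 0, "grip": 8.5}, {"dx": 0.1, "dy": 0, "dz": 0, "wx": 0, "wy": 0, "wz": 0, "grip": 8.5}, {"dx": 0.1, "dy": 0, "dz": 0, "wx": 0, "wy": 0, "wz": 0, "grip": 8.5}]}}

```text
clock: 42.5
eef_pos: [0.6, -0.276, 0.0276]
tool_rot: [0.113, 0.994, 0.0, 0.001]
ft_force: [-0.1, 0.6, 0.4]
grip_width: 0.0835
grasp_force: 0.0
```

>>> {"op": "arm_command", "data": {"increments": [{"dx": 0.1, "dy": 0, "dz": -2, "wx": 0, "wy": 0, "wz": 0, "grip": 8.5}, {"dx": 0.1, "dy": 0, "dz": -6, "wx": 0, "wy": 0, "wz": 0, "grip": 8.5}, {"dx": 0.1, "dy": 0, "dz": -11, "wx": 0, "wy": 0, "wz": 0, "grip": 8.5}, {"dx": 2, "dy": 0, "dz": -16, "wx": 0, "wy": 0, "wz": 0, "grip": 8.5}, {"dx": 6, "dy": -3, "dz": -19, "wx": 0, "wy": 0, "wz": 0, "grip": 8.5}, {"dx": 10, "dy": -6, "dz": -20, "wx": 0, "wy": 0, "wz": 0, "grip": 8.5}, {"dx": 14, "dy": -10, "dz": -20, "wx": 0, "wy": 0, "wz": 0, "grip": 8.5}, {"dx": 18, "dy": -14, "dz": -20, "wx": 0, "wy": 0, "wz": 0, "grip": 8.5}, {"dx": 22, "dy": -17, "dz": -20, "wx": 0, "wy": 0, "wz": 0, "grip": 8.5}, {"dx": 22, "dy": -17, "dz": -20, "wx": 0, "wy": 0, "wz": 0, "grip": 8.5}]}}

```text
clock: 43.5
eef_pos: [0.3434, -0.3937, 0.2274]
tool_rot: [0.114, 0.993, -0.0, 0.001]
ft_force: [0.5, -1.0, -0.4]
grip_width: 0.085
grasp_force: 0.0
```

Run:
```python
from h import *
st()
z=np.load('top0.npz')
def meas(P,p):
    hsv=cv2.cvtColor(p,cv2.COLOR_RGB2HSV);H,S=hsv[...,0],hsv[...,1]
    q=trayframe(P.reshape(-1,3),np.array([.6115,-.2785,0]),-12.8).reshape(P.shape)
    t=(H>15)&(H<35)&(S>100)&(abs(q[...,1])<.03)&(q[...,0]<.03)&(q[...,0]>-.06)&(q[...,2]>.05)
    g=(H>15)&(H<35)&(S>100)&(abs(q[...,1])<.064)&(abs(q[...,1])>.015)&(abs(q[...,0])<.03)&(q[...,2]>.03)&(q[...,2]<.041)
    r=((H<8)|(H>172))&(S>120)&(abs(q[...,1])<.07)&(abs(q[...,0])<.03)&(q[...,2]>.042)
    for n,m in(('tab',t),('rim',g),('red',r)): print(n,m.sum(),np.percentile(q[m],[3,50,97],axis=0)[:,:2].round(4).tolist() if m.sum()>3 else '')
meas(full('top',z['d']),z['p'])
p,d=cam('top');meas(full('top',d),p)
# bystanders and scoop moved?
P0=full('top',z['d']);P1=full('top',d)
for n,c,rad in(('jar',(.703,.059),.06),('mug',(.754,-.113),.07),('spool',(.44,-.487),.06),('scoop',(.49,.02),.07)):
    for P in(P0,P1):
        m=(np.hypot(P[...,0]-c[0],P[...,1]-c[1])<rad)&(P[...,2]>.025); print(n,m.sum(),P[m].mean(0).round(4) if m.any() else '')
save('fin.png',p)
```

```text
t 43.5 tcp [ 0.3434 -0.3937  0.2274] psi 166.9 z [ 0.002 -0.001 -1.   ] j [-49.  16.   3.  77.   0. -36.] f [ 0.5 -1.  -0.4] w 0.085 g 0.0
tab 54 [[-0.0317, -0.0055], [-0.0194, 0.0017], [-0.0066, 0.008]]
rim 58 [[-0.0031, -0.0566], [-0.0016, -0.001], [0.0015, 0.0573]]
red 96 [[0.0018, -0.0652], [0.0154, 0.0544], [0.0292, 0.0669]]
tab 55 [[-0.0292, -0.0079], [-0.0174, -0.0014], [-0.0034, 0.0053]]
rim 32 [[0.0003, -0.0557], [0.0014, -0.0188], [0.0021, 0.0539]]
red 98 [[0.0017, -0.0652], [0.0156, 0.0541], [0.0292, 0.0669]]
jar 497 [0.7025 0.0588 0.0828]
jar 499 [0.7026 0.0586 0.0824]
mug 666 [ 0.7537 -0.1133  0.0632]
mug 665 [ 0.7536 -0.1135  0.0635]
spool 473 [ 0.4404 -0.488   0.0385]
spool 469 [ 0.4405 -0.4881  0.0388]
scoop 195 [0.4762 0.0277 0.0876]
scoop 192 [0.4728 0.0278 0.0888]
```

Run:
```python
from h import *
st()
p,d=cam('top');hsv=cv2.cvtColor(p,cv2.COLOR_RGB2HSV);H,S=hsv[...,0].astype(int),hsv[...,1]
M=R.from_euler('z',-12.8,degrees=True); q=[np.array([.6115,-.2785,0])+M.apply([x,y,.02]) for x,y in((.01,-.05),(.01,.05),(.14,.05),(.14,-.05))]
poly=proj('top',np.array(q)).astype(np.int32); k=np.zeros((400,640),np.uint8);cv2.fillPoly(k,[poly],1)
for n,lo,hi in(('red/orange',0,14),('gold',15,35)):
    m=((H>=lo)&(H<=hi)&(S>60)&(k>0)).astype(np.uint8);c=cv2.connectedComponentsWithStats(m);print(n,[(int(s[4]),x.round(0).tolist()) for s,x in zip(c[2][1:],c[3][1:]) if s[4]>10])
tb=[tuple(x) for x in ()]; balls(TUB,RT.inv(),(-.21,.14),(-.045,.045))
print(job.job_done())
```

```text
t 43.55 tcp [ 0.3416 -0.3947  0.2275] psi 166.7 z [ 0.001 -0.002 -1.   ] j [-49.  16.   3.  77.  -0. -36.] f [-2.1 -0.5  0.4] w 0.085 g 0.0
red/orange [(47, [391.0, 122.0])]
gold []
the job is handed in; nothing more can be done
None
```

The job is handed in: all six truffles went into the tray by scoop, the tray is back against the case's rear stop with its tab end flush to within about 2 mm, and the scoop stands upright on its mat. I counted the six before sliding the tray home. My last look through the clear top could not resolve them all. Jar, mug and spool have not moved.

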